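Load a spice rack and press the tins flush

TASK

Load the spice rack: starting at pocket 1 and going up in number, set every tin that is on the counter upright in the pocket of its own colour (red 1, yellow 2, green 3, blue 4, white 5), leaving the pockets of missing tins empty. Then pull the sprung presser out of its caddy and, starting over pocket 1, sweep its sole flat along the deck to pocket 5 and back again to pocket 1 under steady pressure, with its spring partly squeezed, so that every tin ends up flush with the deck. Finally stand the presser back upright in its caddy, let go, and leave the mug and the two jars where they are.

Things in the scene. Friction and masses are not known exactly. Their poses are not given: they have to be found in the camera images.
- rack: pale wooden spice rack, fixed, 100 (x) by 352 (y) by 68 mm high; origin under its centre, y along its row of five pockets, z up. Its flat deck is at z = 68 mm. The pockets are 56 mm square, on x = 0 at y = 124, 62, 0, -62, -124 mm (1 to 5), with 6 mm walls between them and 22 mm rails along both sides; each is marked with its colour and with 1 to 5 black dots
- pocket1 (a point): centre of the mouth of pocket 1 (red), at deck height, at the rack's +y end. In every pocket a cork pad, its top 16 mm above the table, is held by friction: a tin let in stands on it, 8 mm proud of the deck. Pushed with over 6 N or so the pad sinks, by up to 11 mm, and stays there; a flat sole run along the deck leaves the tins flush (underside at 8 mm)
- pocket2 (a point): centre of the mouth of pocket 2 (yellow), at deck height; otherwise as pocket 1
- pocket3 (a point): centre of the mouth of pocket 3 (green), at deck height; otherwise as pocket 1
- pocket4 (a point): centre of the mouth of pocket 4 (blue), at deck height; otherwise as pocket 1
- pocket5 (a point): centre of the mouth of pocket 5 (white), at deck height; otherwise as pocket 1
- tin_red: loose red spice tin with a steel band, round, 50 mm in diameter and 60 mm tall, about 70 g; origin at the centre of its underside, z up. May be absent
- tin_yellow: loose yellow spice tin with a steel band, round, 50 mm in diameter and 60 mm tall, about 70 g; origin at the centre of its underside, z up. May be absent
- tin_green: loose green spice tin with a steel band, round, 50 mm in diameter and 60 mm tall, about 70 g; origin at the centre of its underside, z up. May be absent
- tin_blue: loose blue spice tin with a steel band, round, 50 mm in diameter and 60 mm tall, about 70 g; origin at the centre of its underside, z up. May be absent
- tin_white: loose white spice tin with a steel band, round, 50 mm in diameter and 60 mm tall, about 70 g; origin at the centre of its underside, z up. May be absent
- caddy: grey open-topped box, fixed, 104 (x) by 92 (y) by 55 mm high outside, walls and floor 5 mm (inside 94 by 82 mm); origin under its centre. The presser stands in it, x along x
- presser: handle of the sprung presser, the hand tool standing in the caddy: an upright black grip 34 (x) by 24 mm (y), from 56 to 130 mm above the origin, which is the centre of the sole's underside with the spring slack; z up towards the grip. 0.22 kg in all
- sole: orange sole of the presser, sliding up to the grip against a spring (4.5 N at first, plus 0.9 N per mm, stop at 16 mm, 19 N). Origin: centre of its flat underside, the presser's own when slack; axes as the presser's. 76 mm wide (x); slippery; along y 28 mm of flat, then ends rising at 28 degrees, about 69 mm overall: swept along y it rides over tins 8 mm proud
- mug: green mug, 76 mm across, 90 mm tall, bystander, loose; origin under its centre
- jam_jar: amber jam jar, 72 mm across, 100 mm tall, bystander, loose; origin under its centre
- sugar_jar: white sugar jar with a wooden lid, 84 mm across, 110 mm tall, bystander, loose; origin under its centre
Things that resemble listed ones, but are neither listed nor needed, are in the scene too. Of the things shaped like the tin_blue, the blue one is meant. What is shaped like the caddy but pink or purple is not meant.

How it is judged (in metres and radians):
On the way, in this order (a step that is already met when the one before it is completed fails the run):
1. the red tin stands in pocket 1 (horizontal distance between tin_red and pocket1 below 0.008 m and z of tin_red in the frame of rack below 0.019 m and angle between tin_red's own z axis and vertical below 0.12 rad and linear speed of tin_red below 0.03 m/s), for 0.2 s.
2. the yellow tin stands in pocket 2 (horizontal distance between tin_yellow and pocket2 below 0.008 m and z of tin_yellow in the frame of rack below 0.019 m and angle between tin_yellow's own z axis and vertical below 0.12 rad and linear speed of tin_yellow below 0.03 m/s), for 0.2 s.
3. the green tin stands in pocket 3 (horizontal distance between tin_green and pocket3 below 0.008 m and z of tin_green in the frame of rack below 0.019 m and angle between tin_green's own z axis and vertical below 0.12 rad and linear speed of tin_green below 0.03 m/s), for 0.2 s.
4. the blue tin stands in pocket 4 (horizontal distance between tin_blue and pocket4 below 0.008 m and z of tin_blue in the frame of rack below 0.019 m and angle between tin_blue's own z axis and vertical below 0.12 rad and linear speed of tin_blue below 0.03 m/s), for 0.2 s.
5. the white tin stands in pocket 5 (horizontal distance between tin_white and pocket5 below 0.008 m and z of tin_white in the frame of rack below 0.019 m and angle between tin_white's own z axis and vertical below 0.12 rad and linear speed of tin_white below 0.03 m/s), for 0.2 s.
6. the sole is on the deck over pocket 1, pressed with 4 to 22 N (y of sole in the frame of rack between 0.1 and 0.155 m and x of sole in the frame of rack between -0.02 and 0.02 m and z of sole in the frame of rack below 0.0725 m and contact force between sole and anything else between 4 and 22 N), for 0.1 s.
7. still pressed with 4 to 22 N, it sweeps past pocket 3 (y of sole in the frame of rack between -0.025 and 0.025 m and x of sole in the frame of rack between -0.02 and 0.02 m and z of sole in the frame of rack below 0.0725 m and contact force between sole and anything else between 4 and 22 N), for 0.1 s.
8. still pressed with 4 to 22 N, it reaches pocket 5 (y of sole in the frame of rack between -0.155 and -0.1 m and x of sole in the frame of rack between -0.02 and 0.02 m and z of sole in the frame of rack below 0.0725 m and contact force between sole and anything else between 4 and 22 N), for 0.1 s.
9. on the way back, still pressed with 4 to 22 N, it sweeps past pocket 3 (all of step 7), for 0.1 s.
10. still pressed with 4 to 22 N, it is back at pocket 1 (all of step 6), for 0.1 s.
At the end, for the whole second after the job is handed in: Every tin present is upright in the pocket of its colour, within 8 mm of its centre, and at most 3 mm proud of the deck (underside below 11 mm); the presser stands upright on the floor of its caddy, within 12 mm of its centre, at rest; all is released (horizontal distance between tin_red and pocket1 below 0.008 m and z of each of tin_red, tin_yellow, tin_green, tin_blue, tin_white in the frame of rack below 0.011 m and angle between each of tin_red, tin_yellow, tin_green, tin_blue, tin_white, presser's own z axis and vertical below 0.12 rad and horizontal distance between tin_yellow and pocket2 below 0.008 m and horizontal distance between tin_green and pocket3 below 0.008 m and horizontal distance between tin_blue and pocket4 below 0.008 m and horizontal distance between tin_white and pocket5 below 0.008 m and horizontal distance between sole and caddy below 0.012 m and z of sole in the frame of caddy below 0.009 m and linear speed of presser below 0.02 m/s); the robot touches nothing.
It fails at once if the mug is pushed more than 40 mm (distance of mug from where it was at the start of the episode above 0.04 m).
It fails at once if the jam jar is pushed more than 40 mm (distance of jam_jar from where it was at the start of the episode above 0.04 m).
It fails at once if the sugar jar is pushed more than 40 mm (distance of sugar_jar from where it was at the start of the episode above 0.04 m).
Of tin_red, tin_yellow, tin_green, tin_blue, tin_white only 3 to 5 are there at a start; the rules pass over those that are not, and their reading is None.
At some moment in a run one of tin_red, tin_yellow, tin_green, tin_blue, tin_white may be knocked a few centimetres aside while the robot is not near it.
It also fails if it takes over 200 s, if anything falls off the work surface, if the arm or the gripper's body presses on something with over 40 N, if the wrist force passes 120 N, or if a joint passes its speed limit or range.

ROBOT

A 7-joint arm with a two-finger parallel gripper is mounted at the origin on the work surface. World frame = base frame: x ahead of the robot, y to its left, z up, the work surface at z = 0. Lengths are in mm, angles in rad, forces in N, time in s.
With the tool pointing down it reaches from about 425 to 925 mm from the base axis. Payload 6.8 kg.
Tool frame: the origin (TCP) lies between the finger pads; the fingertips stand 22 mm ahead of it and the grasp point (between the pads) lies 3 mm ahead of it (arm.tip_extent is the distance from the TCP to the fingertips, in mm); z points along the fingers, y is the line along which they close (so a half turn about z gives the same grasp; the last joint's range is limited). The gripper opens to 88 mm and grips with 3 to 60 N. Pads are 20 mm wide; open, the fingers measure 115 mm over their backs; the gripper's body (75 mm by 178 mm) begins 61 mm behind the grasp point.
Start: joints at [0.995, 0.477, 0.022, 1.555, -0.011, 1.109, -0.083], TCP at [304.384, -602.492, 244.664] pointing down, gripper open.
Joint ranges: [-2.96, 2.96], [-0.34, 2.1], [-1.41, 1.46], [0.24, 2.44], [-1.37, 4.51], [0.17, 1.92], [-2.96, 2.96]. Speed limits (rad/s): [2.39, 2.39, 3.14, 3.14, 3.14, 3.14, 3.14].

INTERFACE

Orientations are given as [roll, pitch, yaw] about the fixed x, y, z axes, in that order (R = Rz(yaw) Ry(pitch) Rx(roll)).
In Python, from plant import arm gives the robot as it stands.
- The arm moves only by the tool jog_arm, never from a script. Its arguments are lists of equal length, an entry for each row: "rot": the turn, a rotation vector about the tool's x, y, z normalised to -1 to 1, where 1 is 180 degrees, a list of three; "dp": the shift along the tool's x, y, z normalised to -1 to 1, where 1 is 0.25 m, a list of three; "gripper": the opening, from -1 (shut) to 1 (fully open). In form: {"rot": [[rx, ry, rz], ...], "dp": [[tx, ty, tz], ...], "gripper": [gripper, ...]}. A call has 1 to 10 rows; each row is the pose to reach, as a shift and turn from the pose commanded when the call began, along the tool's axes at that moment, turning the shorter way round; what a row does not reach only later rows make up. A row lasts 1/8 s, in which the tool goes at most 62.5 mm and 10.7 degrees, less where a joint would pass 70% of its speed; a pose out of reach is approached as far as the arm can. A call with a number of a shift or a turn outside -1 to 1 is refused whole. A call with a gripper value outside its range is refused whole. The fingers move at their own pace and stop on an object; the grip force is fixed at half the most. Time passes only in rows, so rows that repeat a pose let the fingers close. It gives the time, the measured TCP pose, the force, the opening and the grip force at its end, in the units of the state.
- arm.read_state(): the state, without advancing time (a new reading comes with each control period).
- arm.read_camera(name): name is "scene" or "top"; returns the picture (420x560x3 uint8, blue, green, red); there is no depth.
- arm.get_calibration(name): a dict with "camera_matrix" (3x3 intrinsics, pixels), "k1" (the pictures are not rectified: a ray, as slopes to the right and down, at radius r is drawn at 1 + k1 r^2 times it, then the intrinsics apply), "position" and "orientation" of the camera in the world. Camera axes: x right, y down, z forward; pixel columns grow to the right and rows downward; lengths in mm; the calibration is good to about 2 mm. A picture is of the moment at which its call begins. get_calibration takes no time and is no camera call.
- arm.hand_in(): hands the job in; it is judged then, once.
The state is a dict: "time": time; "joint_positions": joint angles; "dq": joint speeds; "tau": joint torques, N m; "ee_pos": TCP position; "orientation": TCP orientation; "force": force on the tool from outside, world axes, zero at the start; "wrist_torque": the same for the moment, N m; "width": opening from 0.0 (shut) to 1.0 (fully open); "grip_force": force on a finger pad.
Only numpy, scipy, OpenCV 4.12 (cv2) and the standard library are available. Lean on these libraries where they do the work, as an engineer would, in place of code of your own. Each camera call takes 0.05 s, during which the arm holds its last target. There are 200 camera calls.

## Working session

There is one attempt and no reset: what is moved stays moved. The work goes in short steps, Python scripts to look and compute and a tool call to move; the robot and the scene stay as the last step left them, time stands still between calls to the robot, and variables do not carry over. Pictures are saved under pics/ and viewed, at most 18 in all, crops included, and the job is handed in when it is done.

Besides the shell and the picture viewer there is one more tool, called after ">>>" in YAML: its name, and indented under it one key for each argument. jog_arm: Moves the arm, as the interface text tells. Its arguments: {"type":"object","properties":{"rot":{"type":"array","items":{"type":"array","items":{"type":"number"}}},"dp":{"type":"array","items":{"type":"array","items":{"type":"number"}}},"gripper":{"type":"array","items":{"type":"number"}}},"required":["rot","dp","gripper"]}

```bash
ls; mkdir -p pics
python3 - <<'E'
from plant import arm
import cv2
for n in("scene","top"):
    cv2.imwrite(f"pics/{n}0.png",arm.read_camera(n)); print(arm.get_calibration(n))
s=arm.read_state(); print(s)
E
```

```text
pics
{'camera_matrix': array([[467.53884201,   0.        , 279.74920821],
       [  0.        , 467.53884201, 216.10919223],
       [  0.        ,   0.        ,   1.        ]]), 'k1': 0.04741878869936384, 'position': array([1112.1763353 , -583.03624986, 1015.10959647]), 'orientation': array([-2.39708838, -0.00643334,  0.68258499])}
{'camera_matrix': array([[420.0811517 ,   0.        , 280.29612485],
       [  0.        , 420.0811517 , 210.61487162],
       [  0.        ,   0.        ,   1.        ]]), 'k1': -0.03482907944524532, 'position': array([ 304.38039561,   74.08777961, 1202.66443282]), 'orientation': array([-2.90901584e+00,  1.37334999e-03, -1.50808446e+00])}
{'time': 0.1, 'joint_positions': array([ 0.99490289,  0.4777532 ,  0.02234547,  1.55631555, -0.01146202,
        1.10928427, -0.08310801]), 'dq': array([ 8.48483727e-04, -1.90410761e-03,  6.66542377e-05, -2.40923438e-03,
        1.76239499e-03, -4.86704445e-04,  7.68473066e-04]), 'tau': array([ 4.36734132e-03, -5.84089243e+01,  1.54009525e+00, -2.73315865e+01,
       -5.42105630e-02,  1.30225543e-02,  3.04482217e-05]), 'ee_pos': array([ 304.13109089, -602.0536483 ,  243.77063276]), 'orientation': array([-3.13996779e+00,  1.54383853e-04,  4.67820396e-01]), 'force': array([ 0.23075882, -0.4142419 , -0.59811081]), 'wrist_torque': array([-0.02038326,  0.00198085, -0.00197639]), 'grip_force': 0.0, 'width': 1.002736725641886}
```

View pics/scene0.png

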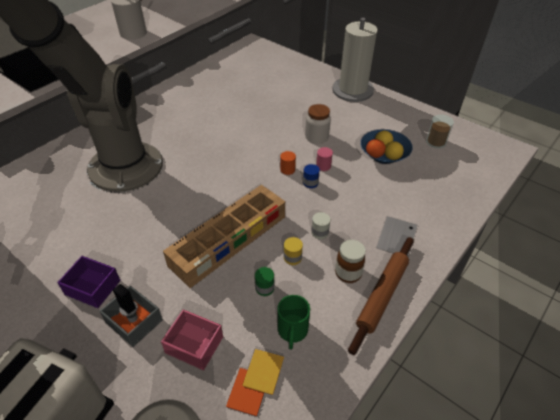

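View pics/top0.png

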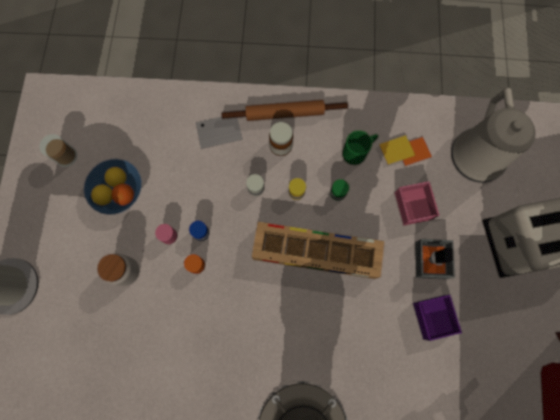

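The counter has all five tins: in the top view, red (193,264), blue (198,230), white (255,184), yellow (297,187) and green (340,188). The pink one at (165,233) is a decoy. The rack is centred near (318,250) and the grey caddy with the presser near (435,258).

```bash
cat > h.py <<'E'
import numpy as np, cv2
from scipy.spatial.transform import Rotation as R
from plant import arm
def rays(n,px):
    c=arm.get_calibration(n); K=c["camera_matrix"]
    d=(np.atleast_2d(px).astype(float)-K[:2,2])/[K[0,0],K[1,1]]
    u=d.copy()
    for _ in range(20): u=d/(1+c["k1"]*(u**2).sum(1,keepdims=True))
    w=R.from_euler("xyz",c["orientation"]).apply(np.c_[u,np.ones(len(u))])
    return c["position"],w
def plane(n,px,z):
    p,w=rays(n,px); return p+w*((z-p[2])/w[:,2])[:,None]
def proj(n,P):
    c=arm.get_calibration(n); K=c["camera_matrix"]
    q=R.from_euler("xyz",c["orientation"]).inv().apply(np.atleast_2d(P)-c["position"])
    u=q[:,:2]/q[:,2:]; u=u*(1+c["k1"]*(u**2).sum(1,keepdims=True))
    return u*[K[0,0],K[1,1]]+K[:2,2]
HUE={"red":(3,14),"yellow":(20,32),"green":(50,85),"blue":(108,128)}
E
python3 - <<'E'
from h import *
im=cv2.imread("pics/top0.png")
cv2.imwrite("pics/c1.png",cv2.resize(im[210:290,245:465],None,fx=3.6,fy=3.6,interpolation=cv2.INTER_CUBIC))
cv2.imwrite("pics/c2.png",cv2.resize(im[165:285,145:355],None,fx=3.8,fy=3.8,interpolation=cv2.INTER_CUBIC))
E
```

```text
(no output)
```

View pics/c1.png

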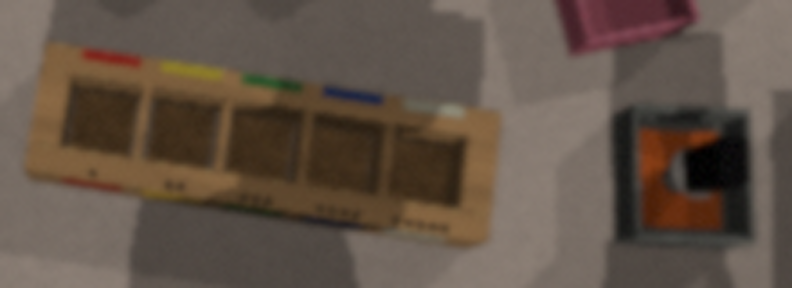

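View pics/c2.png

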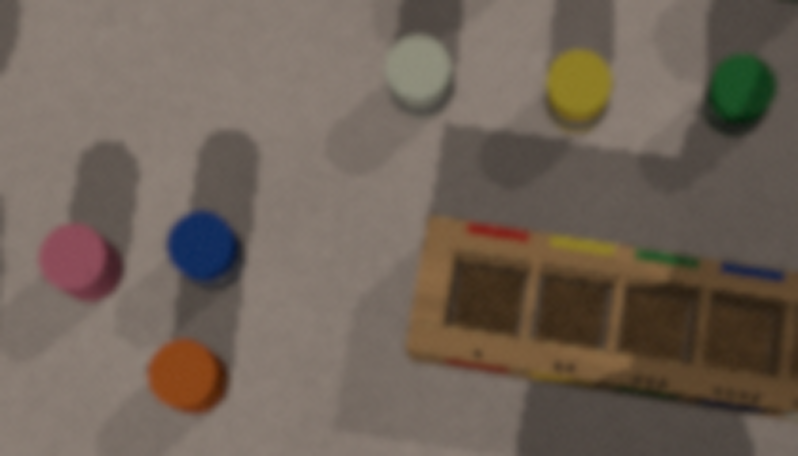

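The two crops show the pocket mouths as dark squares on the deck and all the tin lids as clean discs. The "red" tin at (193,263) looks orange, so I'll compare its hue with the rack's red strip.

Run:
```python
from h import *
im=cv2.imread("pics/top0.png"); sc=cv2.imread("pics/scene0.png")
H=cv2.cvtColor(im,cv2.COLOR_BGR2HSV); Hs=cv2.cvtColor(sc,cv2.COLOR_BGR2HSV)
def m(I,x,y,r=1): return [tuple(np.median(a[y-r:y+r+1,x-r:x+r+1].reshape(-1,3),0).astype(int)) for a in I]
print("lid",m((H,im),193,263,3),"strip",m((H,im),276,226),"pink",m((H,im),165,232,3),"sole",m((H,im),429,254),"strip pk1 bot",m((H,im),270,261,0))
print("scene lid",m((Hs,sc),288,157,2),m((Hs,sc),288,167,1),"strip",m((Hs,sc),272,213,1),"pink",m((Hs,sc),325,154,2),"sole",m((Hs,sc),127,318),"packet",m((Hs,sc),247,392,2),'tomato',m((Hs,sc),376,148,2))
print("ystrip",m((H,im),298,229),"ylid",m((H,im),297,186,2),"gstrip",m((H,im),320,232,0),"glid",m((H,im),339,188,2),"bst",m((H,im),343,236,0),"blid",m((H,im),198,229,2))
# pockets: dark brown within rack
z=(H[:,:,2]<105)&(H[:,:,0]<25)&(H[:,:,1]>70); z[:225]=0; z[275:]=0; z[:,:255]=0; z[:,380:]=0
n,l,s,c=cv2.connectedComponentsWithStats(z.astype(np.uint8))
for i in range(1,n):
    if s[i,4]>80: print(s[i],c[i],plane("top",c[i],68).round(1))
S=H.reshape(-1,3)
for nme,lo,hi in [("red",(2,150,90),(14,255,255)),("yellow",(22,120,80),(34,255,255)),("green",(50,100,40),(85,255,255)),("blue",(108,120,50),(128,255,255)),("white",(20,5,140),(75,70,255))]:
    n,l,s,c=cv2.connectedComponentsWithStats(cv2.inRange(H,lo,hi))
    for i in range(1,n):
        if 100<s[i,4]<600: print(nme,s[i],c[i].round(1),plane("top",c[i],60).round(1))
```

```text
lid [(np.int64(12), np.int64(211), np.int64(139)), (np.int64(24), np.int64(69), np.int64(139))] strip [(np.int64(3), np.int64(177), np.int64(124)), (np.int64(38), np.int64(46), np.int64(124))] pink [(np.int64(174), np.int64(116), np.int64(139)), (np.int64(88), np.int64(75), np.int64(139))] sole [(np.int64(10), np.int64(212), np.int64(106)), (np.int64(20), np.int64(48), np.int64(106))] strip pk1 bot [(np.int64(7), np.int64(146), np.int64(101)), (np.int64(43), np.int64(57), np.int64(101))]
scene lid [(np.int64(9), np.int64(204), np.int64(171)), (np.int64(34), np.int64(76), np.int64(171))] [(np.int64(9), np.int64(210), np.int64(97)), (np.int64(17), np.int64(42), np.int64(97))] strip [(np.int64(9), np.int64(167), np.int64(75)), (np.int64(26), np.int64(40), np.int64(75))] pink [(np.int64(174), np.int64(126), np.int64(168)), (np.int64(102), np.int64(85), np.int64(168))] sole [(np.int64(8), np.int64(135), np.int64(66)), (np.int64(31), np.int64(38), np.int64(66))] packet [(np.int64(9), np.int64(204), np.int64(165)), (np.int64(33), np.int64(71), np.int64(165))] tomato [(np.int64(9), np.int64(
[... 1004 characters left out ...]
 255  24  25 446] [110.3 267.3] [[387.  545.4  60. ]]
red [184 254  18  19 263] [193.2 263.5] [[412.1 319.8  60. ]]
yellow [385 136  28  28 521] [397.8 149.4] [[ 778.2 -236.6   60. ]]
yellow [106 168  17  15 209] [113.7 175. ] [[649.5 576.5  60. ]]
yellow [289 178  17  19 256] [296.8 186.9] [[646.3  50.3  60. ]]
yellow [ 92 185  18  16 219] [100.5 192.7] [[594.8 606.4  60. ]]
green [343 131  26  29 383] [353.8 146.3] [[ 779.3 -108.6   60. ]]
green [332 180  16  17 221] [339.5 187.9] [[650.8 -70.5  60. ]]
blue [190 221  17  18 236] [198.  229.5] [[506.6 316.7  60. ]]
white [271 124  19  17 244] [280.4 132. ] [[810.6 107.2  60. ]]
white [247 176  15  13 143] [254.1 182.1] [[653.  172.1  60. ]]
```

```bash
cat >> h.py <<'E'
RNG={"red":((2,150,60),(15,255,255)),"yellow":((20,120,60),(34,255,255)),"green":((50,90,30),(85,255,255)),"blue":((105,120,40),(128,255,255)),"white":((15,3,125),(90,75,255))}
def lids(n,im,colour,near,r=40,z=60):
    H=cv2.cvtColor(im,cv2.COLOR_BGR2HSV); k,l,s,c=cv2.connectedComponentsWithStats(cv2.inRange(H,*RNG[colour]))
    return [(c[i].round(1),s[i,4],plane(n,c[i],z)[0].round(1)) for i in range(1,k) if s[i,4]>60 and np.hypot(*(c[i]-near))<r]
E
python3 - <<'E'
from h import *
im=cv2.imread("pics/top0.png"); sc=cv2.imread("pics/scene0.png")
# predicted pocket centres from P1,P2
p1=np.array([483.8,107.6]); d=np.array([-5.8,-62.3])/62.6*62
f=4
def mouths(n,I):
    out=[]
    big=cv2.resize(I,None,fx=f,fy=f,interpolation=cv2.INTER_CUBIC)
    g=cv2.cvtColor(big,cv2.COLOR_BGR2HSV)[:,:,2]; 
    for i in range(5):
        w=np.r_[p1+i*d,68]; cx,cy=(proj(n,w)[0]+.5)*f-.5
        # window: quad of +-31(y) x +-38(x)
        ex=np.array([d[1],-d[0],0])/-62; ey=-np.r_[d,0]/62
        q=[w+a*34*ex+b*31*ey for a,b in((1,1),(1,-1),(-1,-1),(-1,1))]
        msk=np.zeros(g.shape,np.uint8); cv2.fillPoly(msk,[((proj(n,q)+.5)*f-.5).astype(int)],255)
        t,_=cv2.threshold(g[msk>0].reshape(-1,1),0,255,cv2.THRESH_OTSU)
        b=((g<t)&(msk>0)).astype(np.uint8)
        b=cv2.morphologyEx(b,cv2.MORPH_OPEN,np.ones((9,9)))
        k,l,s,c=cv2.connectedComponentsWithStats(b); j=1+np.argmax(s[1:,4])
        cn=max(cv2.findContours((l==j).astype(np.uint8),0,2)[0],key=cv2.contourArea)
        bp=plane(n,(cn[:,0,:]+.5)/f-.5,68)[:,:2].astype(np.float32)
        r=cv2.minAreaRect(bp); print(n,i+1,np.round(r[0],1),np.round(r[1],1),round(r[2],1),t)
mouths("top",im); mouths("scene",sc)
# rack outline in scene: wood deck
for c,n0,n1 in [("red",(193,263),(288,157)),("yellow",(297,187),(293,243)),("green",(340,188),(265,274)),("blue",(198,230),(311,172)),("white",(255,183),(321,217))]:
    print(c,lids("top",im,c,n0,10),lids("scene",sc,c,n1,12))
cv2.imwrite("pics/c3.png",cv2.resize(sc[140:300,150:350],None,fx=3.8,fy=3.7,interpolation=cv2.INTER_CUBIC))
E
```

```text
top 1 [482.7 108. ] [53.9 51.1] 84.2 88.0
top 2 [476.8  45.7] [53.4 50.7] 84.6 88.0
top 3 [473.1 -18.4] [57.3 60.1] 84.6 83.0
top 4 [467.4 -78.4] [56.1 56.9] 85.7 73.0
top 5 [ 461.8 -137.1] [59.5 58.9] 85.8 86.0
scene 1 [487.6 106.5] [54.7 55.3] 83.7 103.0
scene 2 [481.7  44.8] [54.6 54.8] 85.1 102.0
scene 3 [475.4 -18.6] [57.7 61. ] 85.0 95.0
scene 4 [470.5 -78.5] [59.3 54.1] 84.3 83.0
scene 5 [ 460.2 -137.6] [60.  68.7] 84.5 108.0
red [(array([193.9, 263.6]), np.int32(283), array([412., 318.,  60.]))] [(array([287.5, 162.4]), np.int32(289), array([437.4, 294.9,  60. ]))]
yellow [(array([296.8, 187.1]), np.int32(262), array([645.7,  50.4,  60. ]))] [(array([292.7, 246.8]), np.int32(325), array([657. ,  40.4,  60. ]))]
green [(array([339.6, 188.1]), np.int32(236), array([650.2, -70.8,  60. ]))] [(array([264.1, 277.3]), np.int32(321), array([661.8, -80.8,  60. ]))]
blue [(array([198. , 229.5]), np.int32(236), array([506.6, 316.7,  60. ]))] [(array([311. , 171.9]), np.int32(197), array([519.9, 305.8,  60. ]))]
white [(array([253.6, 182.3]), np.int32(223), array([652.3, 173.6,  60. ]))] [(array([321. , 218.3]), np.int32(224), array([655. , 169.9,  60. ]))]
```

View pics/c3.png

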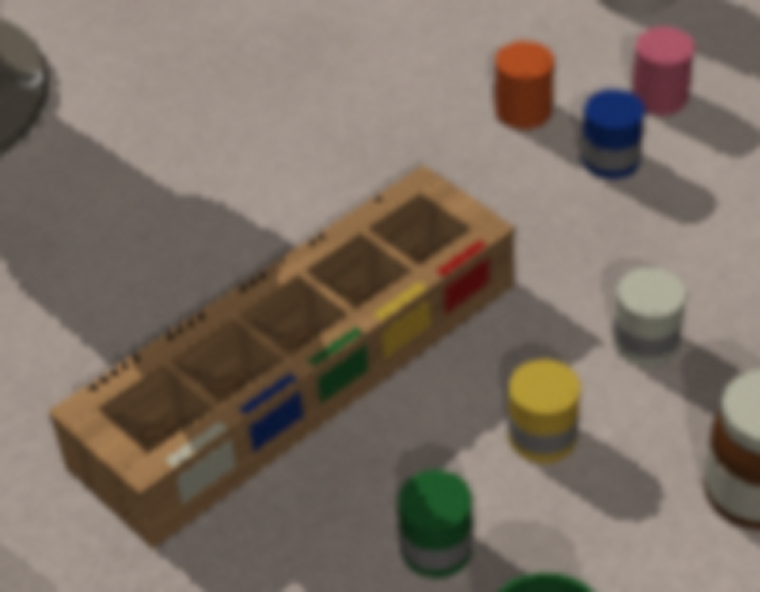

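The crop settles it: the orange tin at scene (288,162) and the pink one have no steel band, so both are decoys. That means the red tin is missing, and pocket 1 stays empty. Yellow, green, blue and white are present, each with a band.

Run:
```python
from h import *
a=np.array([(422,166),(513,230),(147,490),(55,412)])/[3.8,3.7]+[150,140]-.4
b=np.array([(50,43),(500,110),(487,243),(25,178)])/3.6+[245,210]-.4
for n,q in(("scene",a),("top",b)):
    P=plane(n,q,68)[:,:2]; print(n,P.round(1),P.mean(0).round(1),[np.hypot(*(P[i]-P[i-1])).round(1) for i in range(4)])
# caddy rim: corners in c1
q=np.array([(613,107),(748,105),(752,243),(616,243)])/3.6+[245,210]-.4
P=plane("top",q,55)[:,:2]; print(P.round(1),P.mean(0).round(1),[np.hypot(*(P[i]-P[i-1])).round(1) for i in range(4)])
s=arm.read_state(); print(s["ee_pos"],s["orientation"])
I=cv2.imread("pics/scene0.png"); cv2.imwrite("pics/c4.png",cv2.resize(I[250:370,60:230],None,fx=4,fy=4,interpolation=cv2.INTER_CUBIC))
```

```text
scene [[ 443.4  160.3]
 [ 542.2  149.6]
 [ 510.4 -191.6]
 [ 414.  -184.9]] [477.5 -16.6] [np.float64(346.5), np.float64(99.3), np.float64(342.6), np.float64(96.7)]
top [[ 537.8  150.6]
 [ 507.2 -194.5]
 [ 406.3 -185.6]
 [ 433.4  161.6]] [471.2 -16.9] [np.float64(105.1), np.float64(346.4), np.float64(101.3), np.float64(348.3)]
[[ 517.2 -284.8]
 [ 525.2 -389.6]
 [ 419.3 -389.6]
 [ 413.3 -286.1]] [ 468.7 -337.5] [np.float64(104.0), np.float64(105.1), np.float64(105.8), np.float64(103.7)]
[ 304.13109089 -602.0536483   243.77063276] [-3.13996779e+00  1.54383853e-04  4.67820396e-01]
```

View pics/c4.png

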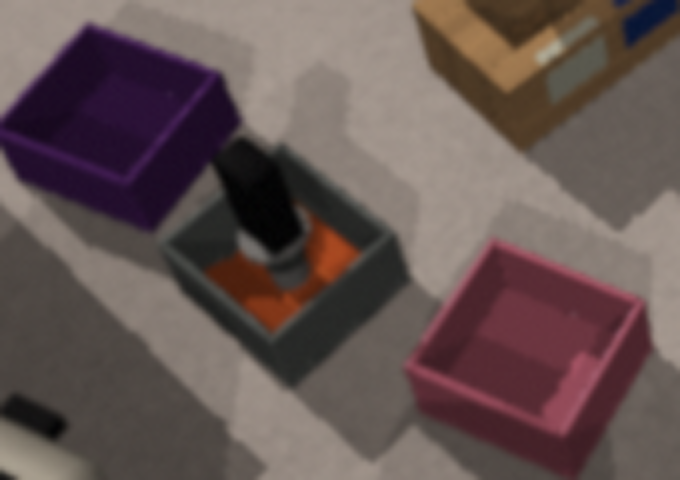

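The grey caddy at top (435,258) holds the orange-soled presser upright, turned only slightly from the world axes. The pockets give a rack centre of about (474,-17) and a yaw of -5°. I'll start moving toward the yellow tin.

>>> jog_arm:
  rot:
    - [0, 0, 0]
    - [0, 0, 0]
    - [0, 0, 0]
    - [0, 0, 0]
    - [0, 0, 0]
  dp:
    - [0.8, -0.57, 0]
    - [0.8, -0.57, 0]
    - [0.8, -0.57, 0]
    - [0.8, -0.57, 0]
    - [0.8, -0.57, 0]
  gripper: [1, 1, 1, 1, 1]

```text
time: 0.72
ee_pos: [421.7, -379.9, 244.5]
orientation: [-3.14, -0.002, 0.477]
force: [-0.3, 0.1, -0.5]
width: 1.0
grip_force: 0.0
```

>>> jog_arm:
  rot:
    - [0, 0, 0]
    - [0, 0, 0]
    - [0, 0, 0]
    - [0, 0, 0]
    - [0, 0, 0]
  dp:
    - [0.8, -0.57, 0]
    - [0.8, -0.57, 0]
    - [0.8, -0.57, 0]
    - [0.8, -0.57, 0]
    - [0.8, -0.57, 0]
  gripper: [1, 1, 1, 1, 1]

```text
time: 1.35
ee_pos: [534.8, -163.1, 244.5]
orientation: [-3.14, -0.001, 0.476]
force: [0.3, -1.4, 0.1]
width: 1.003
grip_force: 0.0
```

```bash
cat > go.py <<'E'
# usage: go.py x y z yawdeg  -> dp, rot from the present pose
import sys; from h import *
def go(x,y,z,yaw,s=None):
    s=s or arm.read_state(); T=R.from_euler("xyz",s["orientation"]); G=R.from_euler("xyz",[np.pi,0,np.radians(yaw)])
    d=np.array([x,y,z])-s["ee_pos"]; rv=(T.inv()*G).as_rotvec()
    print("t",round(s["time"],2),"at",s["ee_pos"].round(1),"dp",(T.inv().apply(d)/250).round(4),"rot",(rv/np.pi).round(4),"rows",max(np.linalg.norm(d)/62.5,np.degrees(np.linalg.norm(rv))/10.7).round(1),"w",round(s["width"]*88,1),"j7",s["joint_positions"][6].round(2))
if __name__=="__main__": go(*map(float,sys.argv[1:]))
E
python3 go.py 646.5 50 150 -5
```

```text
t 1.35 at [ 534.8 -163.1  244.5] dp [ 0.7868 -0.5529  0.3799] rot [-0.0006 -0.0003  0.1791] rows 4.1 w 88.2 j7 -0.97
```

>>> jog_arm:
  rot:
    - [0, 0, 0.179]
    - [0, 0, 0.179]
    - [0, 0, 0.179]
    - [0, 0, 0.179]
    - [0, 0, 0.179]
    - [0, 0, 0.179]
    - [0, 0, 0.179]
    - [0, 0, 0.179]
  dp:
    - [0.787, -0.553, 0.38]
    - [0.787, -0.553, 0.38]
    - [0.787, -0.553, 0.38]
    - [0.787, -0.553, 0.38]
    - [0.787, -0.553, 0.38]
    - [0.787, -0.553, 0.38]
    - [0.787, -0.553, 0.38]
    - [0.787, -0.553, 0.38]
  gripper: [1, 1, 1, 1, 1, 1, 1, 1]

```text
time: 2.35
ee_pos: [646.2, 41.8, 150.5]
orientation: [3.141, -0.001, -0.098]
force: [0.3, -1.3, 0.1]
width: 0.996
grip_force: 0.0
```

```bash
python3 go.py 646.5 50 66 -5
python3 - <<'E'
from h import *
im=arm.read_camera("scene"); cv2.imwrite("pics/s1.png",im)
t=arm.read_camera("top"); print(lids("top",t,"yellow",(297,187),40))
cv2.imwrite("pics/t1.png",cv2.resize(np.hstack([im[150:330,170:370],t[110:290,220:420]]),None,fx=2,fy=2,interpolation=cv2.INTER_CUBIC))
E
```

```text
t 2.35 at [646.2  41.8 150.5] dp [-0.0025 -0.0331  0.338 ] rot [ 0.0003 -0.0003 -0.0033] rows 1.4 w 87.6 j7 -1.9
[(array([296.5, 187.4]), np.int32(249), array([644.6,  50.9,  60. ]))]
```

View pics/t1.png

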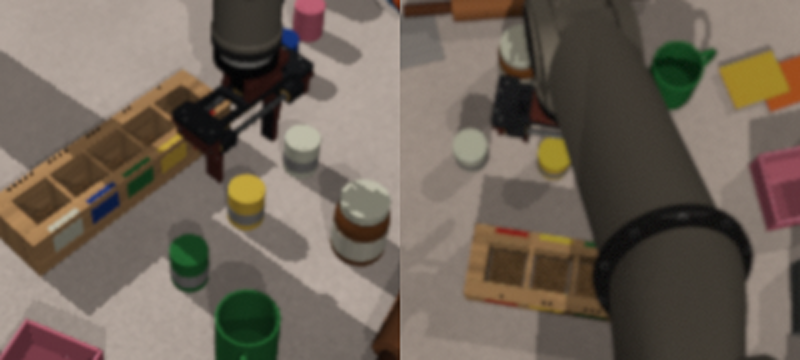

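```bash
python3 -c "
from h import *
print(proj('scene',[646,41.8,128]),proj('top',[[646,41.8,210],[646,41.8,128]]),proj('scene',[646,50,60]))"
```

```text
[[290.33080151 227.36600539]] [[302.41668747 169.98269182]
 [300.89127738 179.92503109]] [[291.65972403 242.55930493]]
```

>>> jog_arm:
  rot:
    - [0, 0, 0]
    - [0, 0, 0]
    - [0, 0, 0]
    - [0, 0, 0]
    - [0, 0, 0]
    - [0, 0, 0]
    - [0, 0, 0]
    - [0, 0, 0]
  dp:
    - [0, -0.033, 0.05]
    - [0, -0.033, 0.25]
    - [0, -0.033, 0.338]
    - [0, -0.033, 0.338]
    - [0, -0.033, 0.338]
    - [0, -0.033, 0.338]
    - [0, -0.033, 0.338]
    - [0, -0.033, 0.338]
  gripper: [1, 1, 1, 1, -1, -1, -1, -1]

```text
time: 3.45
ee_pos: [647.2, 52.5, 65.7]
orientation: [-3.142, -0.001, -0.095]
force: [0.5, -0.7, 0.6]
width: 0.583
grip_force: 0.3
```

```bash
python3 go.py 646.5 50 66 85
```

```text
t 3.45 at [647.2  52.5  65.7] dp [-0.002   0.0102 -0.001 ] rot [ 2.000e-04 -2.000e-04 -5.024e-01] rows 8.5 w 51.3 j7 -1.93
```

>>> jog_arm:
  rot:
    - [0, 0, 0]
    - [0, 0, 0]
    - [0, 0, 0]
    - [0, 0, 0]
    - [0, 0, 0]
  dp:
    - [0, 0, 0]
    - [0, 0, 0]
    - [0, 0, 0]
    - [0, 0, 0]
    - [0, 0, 0]
  gripper: [-1, -1, 1, 1, 1]

```text
time: 4.08
ee_pos: [646.8, 52.6, 64.9]
orientation: [3.142, 0.0, -0.095]
force: [0.2, 0.3, 0.0]
width: 0.864
grip_force: 0.0
```

>>> jog_arm:
  rot:
    - [0, 0, -0.05]
    - [0, 0, -0.5]
    - [0, 0, -0.5]
    - [0, 0, -0.5]
    - [0, 0, -0.5]
    - [0, 0, -0.5]
    - [0, 0, -0.5]
    - [0, 0, -0.5]
    - [0, 0, -0.5]
    - [0, 0, -0.5]
  dp:
    - [0, 0, 0]
    - [0, 0, 0]
    - [0, 0, 0]
    - [0, 0, 0]
    - [0, 0, 0]
    - [0, 0, 0]
    - [0, 0, 0]
    - [0, 0, 0]
    - [0, 0, 0]
    - [0, 0, 0]
  gripper: [1, 1, 1, 1, 1, 1, 1, 1, 1, 1]

```text
time: 5.32
ee_pos: [646.8, 52.4, 64.9]
orientation: [-3.141, -0.0, 1.475]
force: [0.4, 0.0, 0.3]
width: 1.001
grip_force: 0.0
```

>>> jog_arm:
  rot:
    - [0, 0, 0]
    - [0, 0, 0]
    - [0, 0, 0]
    - [0, 0, 0]
    - [0, 0, 0]
    - [0, 0, 0]
  dp:
    - [0, 0, 0]
    - [0, 0, 0]
    - [0, 0, 0]
    - [0, 0, 0]
    - [0, 0, 0]
    - [0, 0, 0]
  gripper: [1, -1, -1, -1, -1, -1]

```text
time: 6.08
ee_pos: [647.2, 52.6, 65.3]
orientation: [3.141, -0.0, 1.476]
force: [0.3, 0.5, 0.0]
width: 0.564
grip_force: 30.0
```

```bash
python3 go.py 646.5 50 66 85;python3 go.py 479 45 130 85
```

```text
t 6.08 at [647.2  52.6  65.3] dp [-0.0106 -0.0016 -0.0029] rot [ 0.0001 -0.     -0.0024] rows 0.0 w 49.6 j7 -0.62
t 6.08 at [647.2  52.6  65.3] dp [-0.0938 -0.6666 -0.2592] rot [ 0.0001 -0.     -0.0024] rows 2.9 w 49.6 j7 -0.62
```

>>> jog_arm:
  rot:
    - [0, 0, 0]
    - [0, 0, 0]
    - [0, 0, -0.0024]
    - [0, 0, -0.0024]
    - [0, 0, -0.0024]
    - [0, 0, -0.0024]
    - [0, 0, -0.0024]
  dp:
    - [0, 0, -0.2]
    - [0, 0, -0.38]
    - [-0.094, -0.667, -0.38]
    - [-0.094, -0.667, -0.38]
    - [-0.094, -0.667, -0.38]
    - [-0.094, -0.667, -0.38]
    - [-0.094, -0.667, -0.38]
  gripper: [-1, -1, -1, -1, -1, -1, -1]

```text
time: 6.95
ee_pos: [479.9, 44.9, 160.6]
orientation: [3.14, -0.0, 1.483]
force: [-0.0, -0.7, -0.7]
width: 0.565
grip_force: 30.0
```

```bash
python3 go.py 479.4 45 165 85
python3 - <<'E'
from h import *
im=arm.read_camera("scene"); t=arm.read_camera("top"); cv2.imwrite("pics/s2.png",im); cv2.imwrite("pics/t2.png",t)
cv2.imwrite("pics/c5.png",np.hstack([cv2.resize(im[160:290,150:330],(400,290),interpolation=cv2.INTER_CUBIC),cv2.resize(t[190:290,240:380],(400,290),interpolation=cv2.INTER_CUBIC)]))
print(arm.read_state()["grip_force"])
E
```

```text
t 6.95 at [479.9  44.9 160.6] dp [ 0.0001 -0.0018 -0.0175] rot [ 0.0005 -0.0001 -0.    ] rows 0.1 w 49.7 j7 -0.56
29.99923288822174
```

View pics/c5.png

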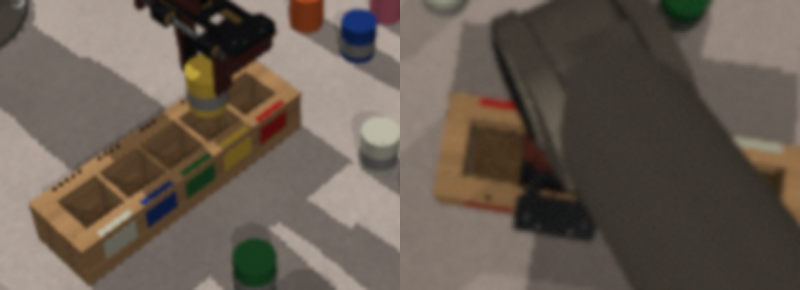

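>>> jog_arm:
  rot:
    - [0, 0, 0]
    - [0, 0, 0]
    - [0, 0, 0]
    - [0, 0, 0]
  dp:
    - [0, 0, 0.08]
    - [0, 0, 0.108]
    - [0, 0, 0.108]
    - [0, 0, 0.108]
  gripper: [-1, -1, -1, -1]

```text
time: 7.55
ee_pos: [479.3, 45.1, 133.5]
orientation: [3.141, -0.0, 1.484]
force: [-0.5, 0.3, -1.9]
width: 0.564
grip_force: 30.0
```

>>> jog_arm:
  rot:
    - [0, 0, 0]
    - [0, 0, 0]
    - [0, 0, 0]
  dp:
    - [0, 0, 0.01]
    - [0, 0, 0.02]
    - [0, 0, 0.02]
  gripper: [-1, -1, -1]

```text
time: 7.92
ee_pos: [478.6, 44.9, 128.1]
orientation: [-3.141, 0.0, 1.484]
force: [0.5, -0.5, -1.1]
width: 0.564
grip_force: 30.0
```

>>> jog_arm:
  rot:
    - [0, 0, 0]
    - [0, 0, 0]
    - [0, 0, 0]
    - [0, 0, 0]
  dp:
    - [0, 0, 0.02]
    - [0, 0, 0.04]
    - [0, 0, 0.06]
    - [0, 0, 0.06]
  gripper: [-1, -1, -1, -1]

```text
time: 8.43
ee_pos: [478.4, 44.9, 112.6]
orientation: [-3.141, 0.0, 1.484]
force: [0.6, 0.1, 0.5]
width: 0.562
grip_force: 30.0
```

>>> jog_arm:
  rot:
    - [0, 0, 0]
    - [0, 0, 0]
    - [0, 0, 0]
  dp:
    - [0.01, 0, 0]
    - [0.018, 0, 0]
    - [0.018, 0, 0]
  gripper: [-1, -1, -1]

```text
time: 8.8
ee_pos: [479.2, 49.3, 113.3]
orientation: [3.141, 0.0, 1.484]
force: [0.4, -0.7, -0.5]
width: 0.563
grip_force: 30.0
```

>>> jog_arm:
  rot:
    - [0, 0, 0]
    - [0, 0, 0]
    - [0, 0, 0]
    - [0, 0, 0]
  dp:
    - [-0.01, 0, 0]
    - [-0.02, 0, 0]
    - [-0.036, 0, 0]
    - [-0.036, 0, 0]
  gripper: [-1, -1, -1, -1]

```text
time: 9.3
ee_pos: [478.6, 42.1, 113.5]
orientation: [3.141, -0.003, 1.485]
force: [-0.8, 6.0, 0.4]
width: 0.56
grip_force: 30.0
```

>>> jog_arm:
  rot:
    - [0, 0, 0]
    - [0, 0, 0]
    - [0, 0, 0]
    - [0, 0, 0]
  dp:
    - [0.018, 0, 0]
    - [0.018, 0.01, 0]
    - [0.018, 0.018, 0]
    - [0.018, 0.018, 0]
  gripper: [-1, -1, -1, -1]

```text
time: 9.8
ee_pos: [482.2, 44.3, 112.8]
orientation: [-3.139, 0.001, 1.484]
force: [-4.2, 0.4, 1.8]
width: 0.561
grip_force: 30.0
```

>>> jog_arm:
  rot:
    - [0, 0, 0]
    - [0, 0, 0]
    - [0, 0, 0]
    - [0, 0, 0]
  dp:
    - [0, -0.01, 0]
    - [0, -0.02, 0]
    - [0, -0.036, 0]
    - [0, -0.036, 0]
  gripper: [-1, -1, -1, -1]

```text
time: 10.3
ee_pos: [475.7, 45.3, 113.7]
orientation: [3.138, -0.001, 1.484]
force: [5.0, 0.0, -2.7]
width: 0.563
grip_force: 30.0
```

>>> jog_arm:
  rot:
    - [0, 0, 0]
    - [0, 0, 0]
    - [0, 0, 0]
    - [0, 0, 0]
    - [0, 0, 0]
    - [0, 0, 0]
    - [0, 0, 0]
    - [0, 0, 0]
  dp:
    - [0.003, 0.02, 0]
    - [0.003, 0.02, 0.04]
    - [0.003, 0.02, 0.08]
    - [0.003, 0.02, 0.08]
    - [0.003, 0.02, 0.08]
    - [0.003, 0.02, 0.08]
    - [0.003, 0.02, 0.08]
    - [0.003, 0.02, 0.08]
  gripper: [-1, -1, -1, -1, -1, 1, 1, 1]

```text
time: 11.3
ee_pos: [479.5, 45.6, 93.4]
orientation: [3.141, 0.0, 1.484]
force: [0.2, 0.3, -0.4]
width: 0.866
grip_force: 0.0
```

>>> jog_arm:
  rot:
    - [0, 0, 0]
    - [0, 0, 0]
    - [0, 0, 0]
    - [0, 0, 0]
  dp:
    - [0, 0, -0.1]
    - [0, 0, -0.25]
    - [0, 0, -0.25]
    - [0, 0, -0.25]
  gripper: [1, 1, 1, 1]

```text
time: 11.8
ee_pos: [479.0, 45.3, 155.2]
orientation: [-3.141, 0.0, 1.483]
force: [-0.0, 0.5, 0.4]
width: 1.002
grip_force: 0.0
```

```bash
python3 go.py 651.5 -69 140 85
python3 - <<'E'
from h import *
im=arm.read_camera("scene"); t=arm.read_camera("top"); cv2.imwrite("pics/s3.png",im); cv2.imwrite("pics/t3.png",t)
for c,n0,n1 in [("yellow",(297,187),(293,243)),("green",(340,188),(265,274)),("blue",(198,230),(311,172)),("white",(255,183),(321,217))]:
    print(c,lids("top",t,c,n0,15),lids("scene",im,c,n1,12))
print(lids("scene",im,"yellow",proj("scene",[479,45.8,76])[0],15),proj("scene",[479,45.8,76]))
cv2.imwrite("pics/c6.png",cv2.resize(im[130:310,170:350],(720,600),interpolation=cv2.INTER_CUBIC))
E
```

```text
t 11.8 at [479.   45.3 155.2] dp [-0.3953  0.7273  0.061 ] rot [-0.0001  0.0001 -0.    ] rows 3.3 w 88.2 j7 -0.57
yellow [] []
green [(array([339.5, 188.3]), np.int32(224), array([649.6, -70.8,  60. ]))] [(array([264.2, 277.5]), np.int32(324), array([662.3, -81. ,  60. ]))]
blue [(array([198. , 229.5]), np.int32(237), array([506.5, 316.7,  60. ]))] [(array([311. , 171.9]), np.int32(197), array([519.9, 305.8,  60. ]))]
white [(array([254. , 182.3]), np.int32(249), array([652.2, 172.4,  60. ]))] [(array([320.8, 218.3]), np.int32(231), array([654.7, 169.6,  60. ]))]
[(array([243.7, 212.4]), np.int32(253), array([475.2,  50.5,  60. ]))] [[243.29018556 210.07721419]]
```

View pics/c6.png

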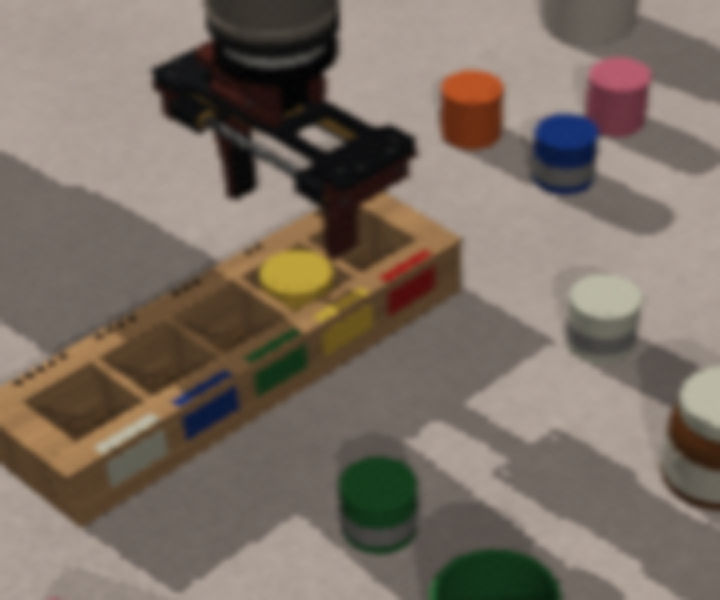

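Yellow is seated in pocket 2, with its lid at scene (244,210), about 8 mm proud. Green comes next.

>>> jog_arm:
  rot:
    - [0, 0, 0.5]
    - [0, 0, 0.5]
    - [0, 0, 0.5]
    - [0, 0, 0.5]
    - [0, 0, 0.5]
    - [0, 0, 0.5]
    - [0, 0, 0.5]
    - [0, 0, 0.5]
    - [0, 0, 0.5]
    - [0, 0, 0.5]
  dp:
    - [-0.396, 0.727, 0.06]
    - [-0.396, 0.727, 0.06]
    - [-0.396, 0.727, 0.06]
    - [-0.396, 0.727, 0.06]
    - [-0.396, 0.727, 0.06]
    - [-0.396, 0.727, 0.06]
    - [-0.396, 0.727, 0.06]
    - [-0.396, 0.727, 0.06]
    - [-0.396, 0.727, 0.06]
    - [-0.396, 0.727, 0.06]
  gripper: [1, 1, 1, 1, 1, 1, 1, 1, 1, 1]

```text
time: 13.15
ee_pos: [651.1, -68.6, 139.3]
orientation: [3.141, 0.002, -0.086]
force: [-0.5, 0.3, -0.4]
width: 0.998
grip_force: 0.0
```

```bash
python3 go.py 651.5 -69 65 -5
```

```text
t 13.15 at [651.1 -68.6 139.3] dp [0.0024 0.0015 0.2973] rot [0.0002 0.0007 0.0005] rows 1.2 w 87.8 j7 -1.75
```

>>> jog_arm:
  rot:
    - [0, 0, 0]
    - [0, 0, 0]
    - [0, 0, 0]
    - [0, 0, 0]
    - [0, 0, 0]
    - [0, 0, 0]
    - [0, 0, 0]
    - [0, 0, 0]
    - [0, 0, 0]
  dp:
    - [0.002, 0.002, 0.15]
    - [0.002, 0.002, 0.297]
    - [0.002, 0.002, 0.297]
    - [0.002, 0.002, 0.297]
    - [0.002, 0.002, 0.297]
    - [0.002, 0.002, 0.297]
    - [0.002, 0.002, 0.297]
    - [0.002, 0.002, 0.297]
    - [0.002, 0.002, 0.297]
  gripper: [1, 1, 1, -1, -1, -1, -1, -1, -1]

```text
time: 14.28
ee_pos: [652.6, -69.7, 67.1]
orientation: [3.141, -0.001, -0.087]
force: [-1.4, -1.2, 5.8]
width: 0.564
grip_force: 30.0
```

>>> jog_arm:
  rot:
    - [0, 0, 0]
    - [0, 0, 0]
    - [0, 0, 0]
  dp:
    - [0, 0, 0]
    - [0, 0, 0]
    - [0, 0, 0]
  gripper: [1, 1, 1]

```text
time: 14.65
ee_pos: [652.0, -69.2, 66.1]
orientation: [-3.141, 0.0, -0.087]
force: [-0.1, -0.6, 0.0]
width: 0.861
grip_force: 0.0
```

>>> jog_arm:
  rot:
    - [0, 0, -0.05]
    - [0, 0, -0.5]
    - [0, 0, -0.5]
    - [0, 0, -0.5]
    - [0, 0, -0.5]
    - [0, 0, -0.5]
    - [0, 0, -0.5]
    - [0, 0, -0.5]
    - [0, 0, -0.5]
    - [0, 0, -0.5]
  dp:
    - [0, 0, 0]
    - [0, 0, 0]
    - [0, 0, 0]
    - [0, 0, 0]
    - [0, 0, 0]
    - [0, 0, 0]
    - [0, 0, 0]
    - [0, 0, 0]
    - [0, 0, 0]
    - [0, 0, 0]
  gripper: [1, 1, 1, 1, 1, 1, 1, 1, 1, 1]

```text
time: 15.9
ee_pos: [652.0, -69.5, 66.1]
orientation: [-3.141, -0.0, 1.482]
force: [1.0, 0.4, 0.3]
width: 0.995
grip_force: 0.0
```

>>> jog_arm:
  rot:
    - [0, 0, 0]
    - [0, 0, 0]
    - [0, 0, 0]
    - [0, 0, 0]
    - [0, 0, 0]
    - [0, 0, 0]
  dp:
    - [0, 0, 0]
    - [0, 0, 0]
    - [0, 0, 0]
    - [0, 0, 0]
    - [0, 0, 0]
    - [0, 0, 0]
  gripper: [-1, -1, -1, -1, -1, -1]

```text
time: 16.65
ee_pos: [652.4, -69.3, 66.5]
orientation: [3.141, -0.0, 1.484]
force: [1.4, 0.3, 0.6]
width: 0.567
grip_force: 30.0
```

```bash
python3 go.py 473.6 -16 160 85
```

```text
t 16.65 at [652.4 -69.3  66.5] dp [ 0.1502 -0.7308 -0.3743] rot [ 0.0001 -0.      0.    ] rows 3.3 w 49.9 j7 -0.44
```

>>> jog_arm:
  rot:
    - [0, 0, 0]
    - [0, 0, 0]
    - [0, 0, 0]
    - [0, 0, 0]
    - [0, 0, 0]
    - [0, 0, 0]
    - [0, 0, 0]
    - [0, 0, 0]
  dp:
    - [0, 0, -0.2]
    - [0, 0, -0.37]
    - [0.15, -0.731, -0.37]
    - [0.15, -0.731, -0.37]
    - [0.15, -0.731, -0.37]
    - [0.15, -0.731, -0.37]
    - [0.15, -0.731, -0.37]
    - [0.15, -0.731, -0.37]
  gripper: [-1, -1, -1, -1, -1, -1, -1, -1]

```text
time: 17.65
ee_pos: [475.0, -16.3, 159.2]
orientation: [3.14, -0.001, 1.483]
force: [0.5, -0.4, -1.3]
width: 0.561
grip_force: 30.0
```

```bash
python3 go.py 473.6 -16 115 85
```

```text
t 17.65 at [475.  -16.3 159.2] dp [ 0.0006 -0.0061  0.1769] rot [ 0.0004 -0.0003 -0.0003] rows 0.7 w 49.4 j7 -0.46
```

>>> jog_arm:
  rot:
    - [0, 0, 0]
    - [0, 0, 0]
    - [0, 0, 0]
    - [0, 0, 0]
    - [0, 0, 0]
    - [0, 0, 0]
    - [0, 0, 0]
  dp:
    - [0, -0.004, 0.05]
    - [0, -0.004, 0.08]
    - [0, -0.004, 0.1]
    - [0, -0.004, 0.12]
    - [0, -0.004, 0.14]
    - [0, -0.004, 0.176]
    - [0, -0.004, 0.176]
  gripper: [-1, -1, -1, -1, -1, -1, -1]

```text
time: 18.52
ee_pos: [471.9, -16.0, 114.2]
orientation: [-3.14, 0.0, 1.484]
force: [-0.3, -0.2, -0.2]
width: 0.561
grip_force: 30.0
```

>>> jog_arm:
  rot:
    - [0, 0, 0]
    - [0, 0, 0]
    - [0, 0, 0]
    - [0, 0, 0]
    - [0, 0, 0]
    - [0, 0, 0]
    - [0, 0, 0]
    - [0, 0, 0]
  dp:
    - [0, 0.006, 0.03]
    - [0, 0.006, 0.06]
    - [0, 0.006, 0.085]
    - [0, 0.006, 0.085]
    - [0, 0.006, 0.085]
    - [0, 0.006, 0.085]
    - [0, 0.006, 0.085]
    - [0, 0.006, 0.085]
  gripper: [-1, -1, -1, -1, 1, 1, 1, 1]

```text
time: 19.52
ee_pos: [474.0, -16.2, 93.8]
orientation: [3.141, 0.0, 1.484]
force: [-0.0, -0.2, -0.4]
width: 0.973
grip_force: 0.0
```

>>> jog_arm:
  rot:
    - [0, 0, 0]
    - [0, 0, 0]
    - [0, 0, 0]
    - [0, 0, 0]
  dp:
    - [0, 0, -0.1]
    - [0, 0, -0.25]
    - [0, 0, -0.25]
    - [0, 0, -0.25]
  gripper: [1, 1, 1, 1]

```text
time: 20.02
ee_pos: [473.6, -16.4, 155.7]
orientation: [-3.141, 0.0, 1.484]
force: [-0.4, -0.6, -0.4]
width: 1.001
grip_force: 0.0
```

```bash
python3 go.py 507.5 318.5 155 85
python3 - <<'E'
from h import *
im=arm.read_camera("scene"); t=arm.read_camera("top"); cv2.imwrite("pics/s4.png",im); cv2.imwrite("pics/t4.png",t)
for c,n0,n1 in [("blue",(198,230),(311,172)),("white",(255,183),(321,217)),("yellow",(298,244),(244,212)),("green",(320,250),(222,226))]:
    print(c,lids("top",t,c,n0,25,60),lids("scene",im,c,n1,20,60))
print(proj("scene",[[473.6,-16,76],[473.6,-16,86]]))
E
```

```text
t 20.02 at [473.6 -16.4 155.7] dp [1.3464 0.0185 0.0023] rot [-0.0001  0.0001 -0.    ] rows 5.4 w 88.1 j7 -0.47
blue [(array([198.1, 229.5]), np.int32(238), array([506.6, 316.6,  60. ]))] [(array([311. , 171.9]), np.int32(197), array([519.9, 305.8,  60. ]))]
white [(array([253.9, 182.4]), np.int32(248), array([652. , 172.7,  60. ]))] [(array([321. , 218.3]), np.int32(234), array([655.2, 169.7,  60. ]))]
yellow [(array([297.8, 229.3]), np.int32(65), array([524.4,  40.9,  60. ])), (array([295.4, 244.8]), np.int32(328), array([480.7,  45.3,  60. ]))] [(array([245.8, 212.8]), np.int32(186), array([480.7,  53.3,  60. ]))]
green [] [(array([226.7, 224.8]), np.int32(224), array([470.3, -13.1,  60. ]))]
[[226.38310239 222.01367478]
 [226.09398182 219.51983332]]
```

>>> jog_arm:
  rot:
    - [0, 0, 0]
    - [0, 0, 0]
    - [0, 0, 0]
    - [0, 0, 0]
  dp:
    - [0.7, 0.01, 0]
    - [0.7, 0.01, 0]
    - [0.7, 0.01, 0]
    - [0.7, 0.01, 0]
  gripper: [1, 1, 1, 1]

```text
time: 20.62
ee_pos: [490.7, 162.8, 155.6]
orientation: [-3.14, -0.003, 1.491]
force: [-0.7, -1.5, -0.3]
width: 0.998
grip_force: 0.0
```

>>> jog_arm:
  rot:
    - [0, 0, 0.5]
    - [0, 0, 0.5]
    - [0, 0, 0.5]
    - [0, 0, 0.5]
    - [0, 0, 0.5]
    - [0, 0, 0.5]
    - [0, 0, 0.5]
    - [0, 0, 0.5]
    - [0, 0, 0.5]
    - [0, 0, 0.5]
  dp:
    - [0.646, 0.009, 0.05]
    - [0.646, 0.009, 0.05]
    - [0.646, 0.009, 0.05]
    - [0.646, 0.009, 0.05]
    - [0.646, 0.009, 0.05]
    - [0.646, 0.009, 0.05]
    - [0.646, 0.009, 0.05]
    - [0.646, 0.009, 0.05]
    - [0.646, 0.009, 0.05]
    - [0.646, 0.009, 0.05]
  gripper: [1, 1, 1, 1, 1, 1, 1, 1, 1, 1]

```text
time: 21.88
ee_pos: [507.9, 317.0, 142.7]
orientation: [3.14, 0.001, -0.087]
force: [-0.9, 0.3, -0.2]
width: 1.001
grip_force: 0.0
```

```bash
python3 go.py 507.5 318.5 66 -5
python3 - <<'E'
from h import *
im=arm.read_camera("scene"); print(lids("scene",im,"blue",(311,172),25))
E
```

```text
t 21.88 at [507.9 317.  142.7] dp [-0.0017 -0.0063  0.3068] rot [ 0.0006  0.0003 -0.0001] rows 1.2 w 88.1 j7 -2.5
[(array([311. , 171.9]), np.int32(197), array([519.9, 305.8,  60. ]))]
```

>>> jog_arm:
  rot:
    - [0, 0, 0]
    - [0, 0, 0]
    - [0, 0, 0]
    - [0, 0, 0]
    - [0, 0, 0]
    - [0, 0, 0]
    - [0, 0, 0]
    - [0, 0, 0]
    - [0, 0, 0]
  dp:
    - [0, -0.006, 0.15]
    - [0, -0.006, 0.307]
    - [0, -0.006, 0.307]
    - [0, -0.006, 0.307]
    - [0, -0.006, 0.307]
    - [0, -0.006, 0.307]
    - [0, -0.006, 0.307]
    - [0, -0.006, 0.307]
    - [0, -0.006, 0.307]
  gripper: [1, 1, 1, -1, -1, -1, -1, -1, -1]

```text
time: 23.05
ee_pos: [508.3, 320.3, 67.5]
orientation: [-3.141, -0.001, -0.087]
force: [-1.2, -0.4, 6.6]
width: 0.564
grip_force: 30.0
```

>>> jog_arm:
  rot:
    - [0, 0, 0]
    - [0, 0, 0]
    - [0, 0, 0]
  dp:
    - [0, 0, 0]
    - [0, 0, 0]
    - [0, 0, 0]
  gripper: [1, 1, 1]

```text
time: 23.42
ee_pos: [507.8, 320.1, 66.6]
orientation: [3.141, 0.0, -0.087]
force: [-0.2, -0.3, 0.2]
width: 0.867
grip_force: 0.0
```

>>> jog_arm:
  rot:
    - [0, 0, -0.05]
    - [0, 0, -0.5]
    - [0, 0, -0.5]
    - [0, 0, -0.5]
    - [0, 0, -0.5]
    - [0, 0, -0.5]
    - [0, 0, -0.5]
    - [0, 0, -0.5]
    - [0, 0, -0.5]
    - [0, 0, -0.5]
  dp:
    - [0, 0, 0]
    - [0, 0, 0]
    - [0, 0, 0]
    - [0, 0, 0]
    - [0, 0, 0]
    - [0, 0, 0]
    - [0, 0, 0]
    - [0, 0, 0]
    - [0, 0, 0]
    - [0, 0, 0]
  gripper: [1, 1, 1, 1, 1, 1, 1, 1, 1, 1]

```text
time: 24.68
ee_pos: [508.0, 319.9, 66.6]
orientation: [-3.141, 0.0, 1.482]
force: [-0.2, -0.9, 0.1]
width: 1.001
grip_force: 0.0
```

>>> jog_arm:
  rot:
    - [0, 0, 0]
    - [0, 0, 0]
    - [0, 0, 0]
    - [0, 0, 0]
    - [0, 0, 0]
    - [0, 0, 0]
  dp:
    - [0, 0, 0]
    - [0, 0, 0]
    - [0, 0, 0]
    - [0, 0, 0]
    - [0, 0, 0]
    - [0, 0, 0]
  gripper: [-1, -1, -1, -1, -1, -1]

```text
time: 25.42
ee_pos: [508.1, 320.2, 67.0]
orientation: [3.141, -0.0, 1.484]
force: [0.2, 0.2, 1.4]
width: 0.566
grip_force: 30.0
```

```bash
python3 go.py 468.2 -77.8 165 85
```

```text
t 25.43 at [508.1 320.2  67. ] dp [-1.5999 -0.0206 -0.3923] rot [ 0.0001 -0.      0.0001] rows 6.6 w 49.8 j7 -1.22
```

>>> jog_arm:
  rot:
    - [0, 0, 0]
    - [0, 0, 0]
    - [0, 0, 0]
    - [0, 0, 0]
    - [0, 0, 0]
    - [0, 0, 0]
  dp:
    - [0, 0, -0.2]
    - [0, 0, -0.39]
    - [-0.8, -0.01, -0.39]
    - [-0.8, -0.01, -0.39]
    - [-0.8, -0.01, -0.39]
    - [-0.8, -0.01, -0.39]
  gripper: [-1, -1, -1, -1, -1, -1]

```text
time: 26.18
ee_pos: [487.5, 115.8, 163.8]
orientation: [-3.14, 0.003, 1.477]
force: [-0.4, -0.9, -0.4]
width: 0.565
grip_force: 30.0
```

>>> jog_arm:
  rot:
    - [0, 0, 0]
    - [0, 0, 0]
    - [0, 0, 0]
    - [0, 0, 0]
    - [0, 0, 0]
    - [0, 0, 0]
  dp:
    - [-0.8, -0.01, 0]
    - [-0.8, -0.01, 0]
    - [-0.8, -0.01, 0]
    - [-0.8, -0.01, 0]
    - [-0.8, -0.01, 0]
    - [-0.8, -0.01, 0]
  gripper: [-1, -1, -1, -1, -1, -1]

```text
time: 26.92
ee_pos: [468.8, -75.5, 164.6]
orientation: [3.141, -0.001, 1.487]
force: [0.1, -0.4, -1.1]
width: 0.56
grip_force: 30.0
```

```bash
python3 go.py 468.2 -77.8 115 85
```

```text
t 26.93 at [468.8 -75.5 164.6] dp [-0.0094 -0.0017  0.1984] rot [ 0.0002 -0.0003  0.0011] rows 0.8 w 49.3 j7 -0.36
```

>>> jog_arm:
  rot:
    - [0, 0, 0]
    - [0, 0, 0]
    - [0, 0, 0]
  dp:
    - [0, 0, 0.05]
    - [0, 0, 0.09]
    - [0, 0, 0.09]
  gripper: [-1, -1, -1]

```text
time: 27.3
ee_pos: [467.5, -77.2, 140.7]
orientation: [-3.139, -0.001, 1.485]
force: [-0.4, -0.6, 0.4]
width: 0.562
grip_force: 30.0
```

```bash
python3 go.py 468.2 -77.8 115 85
```

```text
t 27.3 at [467.5 -77.2 140.7] dp [-0.002   0.0034  0.1028] rot [-0.0008 -0.0002  0.0005] rows 0.4 w 49.5 j7 -0.39
```

>>> jog_arm:
  rot:
    - [0, 0, 0]
    - [0, 0, 0]
    - [0, 0, 0]
    - [0, 0, 0]
    - [0, 0, 0]
  dp:
    - [-0.002, 0.004, 0.03]
    - [-0.002, 0.004, 0.06]
    - [-0.002, 0.004, 0.08]
    - [-0.002, 0.004, 0.1]
    - [-0.002, 0.004, 0.1]
  gripper: [-1, -1, -1, -1, -1]

```text
time: 27.92
ee_pos: [469.0, -78.4, 116.6]
orientation: [-3.141, -0.0, 1.484]
force: [0.4, -0.0, -0.8]
width: 0.555
grip_force: 30.0
```

>>> jog_arm:
  rot:
    - [0, 0, 0]
    - [0, 0, 0]
    - [0, 0, 0]
    - [0, 0, 0]
    - [0, 0, 0]
    - [0, 0, 0]
    - [0, 0, 0]
    - [0, 0, 0]
  dp:
    - [0.001, 0, 0.03]
    - [0.001, 0, 0.06]
    - [0.001, 0, 0.094]
    - [0.001, 0, 0.094]
    - [0.001, 0, 0.094]
    - [0.001, 0, 0.094]
    - [0.001, 0, 0.094]
    - [0.001, 0, 0.094]
  gripper: [-1, -1, -1, -1, 1, 1, 1, 1]

```text
time: 28.92
ee_pos: [469.4, -78.3, 93.6]
orientation: [3.141, 0.0, 1.484]
force: [0.4, -0.3, 0.1]
width: 0.973
grip_force: 0.0
```

>>> jog_arm:
  rot:
    - [0, 0, 0]
    - [0, 0, 0]
    - [0, 0, 0]
    - [0, 0, 0]
  dp:
    - [0, 0, -0.1]
    - [0, 0, -0.25]
    - [0, 0, -0.25]
    - [0, 0, -0.25]
  gripper: [1, 1, 1, 1]

```text
time: 29.42
ee_pos: [468.9, -78.5, 155.5]
orientation: [-3.141, 0.0, 1.483]
force: [0.3, -0.2, -0.7]
width: 1.001
grip_force: 0.0
```

```bash
python3 - <<'E'
from h import *
im=arm.read_camera("scene"); t=arm.read_camera("top"); cv2.imwrite("pics/s5.png",im); cv2.imwrite("pics/t5.png",t)
for c,n0,P in [("yellow",(297,240),(479,45.8,76)),("green",(319,245),(473.6,-16,76)),("blue",(341,250),(468.2,-77.8,76)),("white",(255,183),(654,174,60))]:
    print(c,lids("top",t,c,n0,20,P[2]),lids("scene",im,c,proj("scene",P)[0],15,P[2]),proj("scene",P).round(1))
E
python3 go.py 653 174.5 145 85
```

```text
yellow [(array([298. , 229.3]), np.int32(64), array([521.3,  41. ,  76. ])), (array([295.5, 245. ]), np.int32(334), array([477.8,  45.3,  76. ]))] [(array([243.6, 212.5]), np.int32(252), array([485.9,  39.6,  76. ]))] [[243.3 210.1]]
green [(array([317.8, 248.5]), np.int32(260), array([472.1, -15.3,  76. ]))] [(array([228.4, 224.7]), np.int32(174), array([484.6, -19.7,  76. ]))] [[226.4 222. ]]
blue [(array([334.8, 251.3]), np.int32(68), array([467.3, -61.4,  76. ]))] [(array([209.1, 237.4]), np.int32(224), array([476.2, -83.9,  76. ]))] [[208.6 234.6]]
white [(array([253.9, 182.3]), np.int32(238), array([652.3, 172.6,  60. ]))] [(array([320.9, 218.2]), np.int32(229), array([654.8, 169.9,  60. ]))] [[321.5 217.2]]
t 29.52 at [468.4 -78.3 154.9] dp [1.0714 0.6477 0.0386] rot [-0.0006 -0.      0.0001] rows 5.0 w 87.9 j7 -0.37
```

>>> jog_arm:
  rot:
    - [0, 0, 0]
    - [0, 0, 0]
    - [0, 0, 0]
  dp:
    - [0.536, 0.324, 0]
    - [0.536, 0.324, 0]
    - [0.536, 0.324, 0]
  gripper: [1, 1, 1]

```text
time: 29.9
ee_pos: [562.5, 51.7, 155.0]
orientation: [-3.141, -0.002, 1.487]
force: [-0.0, -0.1, 0.3]
width: 1.002
grip_force: 0.0
```

>>> jog_arm:
  rot:
    - [0, 0, 0.5]
    - [0, 0, 0.5]
    - [0, 0, 0.5]
    - [0, 0, 0.5]
    - [0, 0, 0.5]
    - [0, 0, 0.5]
    - [0, 0, 0.5]
    - [0, 0, 0.5]
    - [0, 0, 0.5]
    - [0, 0, 0.5]
  dp:
    - [0.535, 0.324, 0.04]
    - [0.535, 0.324, 0.04]
    - [0.535, 0.324, 0.04]
    - [0.535, 0.324, 0.04]
    - [0.535, 0.324, 0.04]
    - [0.535, 0.324, 0.04]
    - [0.535, 0.324, 0.04]
    - [0.535, 0.324, 0.04]
    - [0.535, 0.324, 0.04]
    - [0.535, 0.324, 0.04]
  gripper: [1, 1, 1, 1, 1, 1, 1, 1, 1, 1]

```text
time: 31.15
ee_pos: [653.3, 174.4, 144.6]
orientation: [3.14, 0.002, -0.086]
force: [0.5, 0.1, 0.3]
width: 1.0
grip_force: 0.0
```

```bash
python3 go.py 653 174.5 66 -5
python3 - <<'E'
from h import *
im=arm.read_camera("scene"); print(lids("scene",im,"white",(321,218),25))
E
```

```text
t 31.15 at [653.3 174.4 144.6] dp [-0.0005 -0.0006  0.3143] rot [0.0004 0.0005 0.0005] rows 1.3 w 88.0 j7 -2.2
[(array([321. , 218.4]), np.int32(231), array([655.3, 169.5,  60. ]))]
```

>>> jog_arm:
  rot:
    - [0, 0, 0]
    - [0, 0, 0]
    - [0, 0, 0]
    - [0, 0, 0]
    - [0, 0, 0]
    - [0, 0, 0]
    - [0, 0, 0]
    - [0, 0, 0]
    - [0, 0, 0]
  dp:
    - [0, 0, 0.15]
    - [0, 0, 0.314]
    - [0, 0, 0.314]
    - [0, 0, 0.314]
    - [0, 0, 0.314]
    - [0, 0, 0.314]
    - [0, 0, 0.314]
    - [0, 0, 0.314]
    - [0, 0, 0.314]
  gripper: [1, 1, 1, -1, -1, -1, -1, -1, -1]

```text
time: 32.33
ee_pos: [654.3, 174.2, 68.1]
orientation: [3.141, -0.001, -0.087]
force: [-0.7, -1.4, 5.7]
width: 0.564
grip_force: 30.0
```

>>> jog_arm:
  rot:
    - [0, 0, 0]
    - [0, 0, 0]
    - [0, 0, 0]
  dp:
    - [0, 0, 0]
    - [0, 0, 0]
    - [0, 0, 0]
  gripper: [1, 1, 1]

```text
time: 32.7
ee_pos: [653.7, 174.6, 67.1]
orientation: [-3.142, 0.0, -0.087]
force: [-0.3, -0.8, -0.0]
width: 0.867
grip_force: 0.0
```

>>> jog_arm:
  rot:
    - [0, 0, -0.05]
    - [0, 0, -0.5]
    - [0, 0, -0.5]
    - [0, 0, -0.5]
    - [0, 0, -0.5]
    - [0, 0, -0.5]
    - [0, 0, -0.5]
    - [0, 0, -0.5]
    - [0, 0, -0.5]
    - [0, 0, -0.5]
  dp:
    - [0, 0, 0]
    - [0, 0, 0]
    - [0, 0, 0]
    - [0, 0, 0]
    - [0, 0, 0]
    - [0, 0, 0]
    - [0, 0, 0]
    - [0, 0, 0]
    - [0, 0, 0]
    - [0, 0, 0]
  gripper: [1, 1, 1, 1, 1, 1, 1, 1, 1, 1]

```text
time: 33.95
ee_pos: [653.8, 174.2, 67.1]
orientation: [-3.141, -0.0, 1.482]
force: [-0.3, -0.6, -0.5]
width: 0.998
grip_force: 0.0
```

>>> jog_arm:
  rot:
    - [0, 0, 0]
    - [0, 0, 0]
    - [0, 0, 0]
    - [0, 0, 0]
    - [0, 0, 0]
    - [0, 0, 0]
  dp:
    - [0, 0, 0]
    - [0, 0, 0]
    - [0, 0, 0]
    - [0, 0, 0]
    - [0, 0, 0]
    - [0, 0, 0]
  gripper: [-1, -1, -1, -1, -1, -1]

```text
time: 34.7
ee_pos: [653.9, 174.5, 67.5]
orientation: [3.142, -0.0, 1.484]
force: [0.1, 0.7, 0.4]
width: 0.562
grip_force: 30.0
```

```bash
python3 go.py 462.8 -139.5 165 85
```

```text
t 34.7 at [653.9 174.5  67.5] dp [-1.3176 -0.6523 -0.3903] rot [ 0.     -0.      0.0001] rows 6.1 w 49.5 j7 -0.88
```

>>> jog_arm:
  rot:
    - [0, 0, 0]
    - [0, 0, 0]
    - [0, 0, 0]
    - [0, 0, 0]
    - [0, 0, 0]
    - [0, 0, 0]
  dp:
    - [0, 0, -0.2]
    - [0, 0, -0.39]
    - [-0.66, -0.326, -0.39]
    - [-0.66, -0.326, -0.39]
    - [-0.66, -0.326, -0.39]
    - [-0.66, -0.326, -0.39]
  gripper: [-1, -1, -1, -1, -1, -1]

```text
time: 35.45
ee_pos: [556.2, 11.2, 164.2]
orientation: [-3.139, 0.004, 1.476]
force: [1.0, 0.2, 0.5]
width: 0.557
grip_force: 30.0
```

>>> jog_arm:
  rot:
    - [0, 0, 0]
    - [0, 0, 0]
    - [0, 0, 0]
    - [0, 0, 0]
    - [0, 0, 0]
    - [0, 0, 0]
    - [0, 0, 0]
  dp:
    - [-0.66, -0.326, 0]
    - [-0.66, -0.326, 0]
    - [-0.66, -0.326, 0]
    - [-0.66, -0.326, 0]
    - [-0.66, -0.326, 0.05]
    - [-0.66, -0.326, 0.09]
    - [-0.66, -0.326, 0.09]
  gripper: [-1, -1, -1, -1, -1, -1, -1]

```text
time: 36.33
ee_pos: [462.8, -138.4, 141.3]
orientation: [-3.14, -0.001, 1.487]
force: [0.5, -0.0, -0.3]
width: 0.564
grip_force: 30.0
```

```bash
python3 go.py 462.8 -139.5 116 85
```

```text
t 36.33 at [ 462.8 -138.4  141.3] dp [-0.0045  0.0006  0.101 ] rot [-0.0006 -0.0004  0.001 ] rows 0.4 w 49.7 j7 -0.29
```

>>> jog_arm:
  rot:
    - [0, 0, 0]
    - [0, 0, 0]
    - [0, 0, 0]
    - [0, 0, 0]
    - [0, 0, 0]
  dp:
    - [0.001, 0.002, 0.02]
    - [0.001, 0.002, 0.04]
    - [0.001, 0.002, 0.07]
    - [0.001, 0.002, 0.1]
    - [0.001, 0.002, 0.1]
  gripper: [-1, -1, -1, -1, -1]

```text
time: 36.95
ee_pos: [462.9, -139.9, 116.7]
orientation: [-3.14, -0.0, 1.484]
force: [0.0, -0.1, -1.7]
width: 0.558
grip_force: 30.0
```

>>> jog_arm:
  rot:
    - [0, 0, 0]
    - [0, 0, 0]
    - [0, 0, 0]
    - [0, 0, 0]
    - [0, 0, 0]
    - [0, 0, 0]
    - [0, 0, 0]
    - [0, 0, 0]
  dp:
    - [0.001, 0, 0.03]
    - [0.001, 0, 0.06]
    - [0.001, 0, 0.094]
    - [0.001, 0, 0.094]
    - [0.001, 0, 0.094]
    - [0.001, 0, 0.094]
    - [0.001, 0, 0.094]
    - [0.001, 0, 0.094]
  gripper: [-1, -1, -1, -1, 1, 1, 1, 1]

```text
time: 37.95
ee_pos: [463.5, -139.8, 94.1]
orientation: [3.141, 0.0, 1.484]
force: [0.9, 0.1, -0.1]
width: 0.967
grip_force: 0.0
```

>>> jog_arm:
  rot:
    - [0, 0, 0]
    - [0, 0, 0]
    - [0, 0, 0]
    - [0, 0, 0]
    - [0, 0, 0]
  dp:
    - [0, 0, -0.1]
    - [0, 0, -0.4]
    - [0, 0, -0.4]
    - [0, 0, -0.4]
    - [0, 0, -0.4]
  gripper: [1, 1, 1, 1, 1]

```text
time: 38.58
ee_pos: [462.3, -139.8, 192.5]
orientation: [-3.139, -0.0, 1.484]
force: [0.5, -0.0, -0.8]
width: 0.999
grip_force: 0.0
```

Run:
```python
from h import *
im=arm.read_camera("scene"); t=arm.read_camera("top"); cv2.imwrite("pics/s6.png",im); cv2.imwrite("pics/t6.png",t)
cv2.imwrite("pics/c7.png",np.vstack([cv2.resize(im[175:295,60:310],(625,300),interpolation=cv2.INTER_CUBIC),cv2.resize(t[200:300,260:468],(625,300),interpolation=cv2.INTER_CUBIC)]))
print(proj("top",[[468.7,-337.5,55],[468.7,-337.5,135],[468.7,-337.5,12]]).round(1))
```

```text
[[434.1 257.9]
 [445.2 254.1]
 [428.8 259.7]]
```

View pics/c7.png

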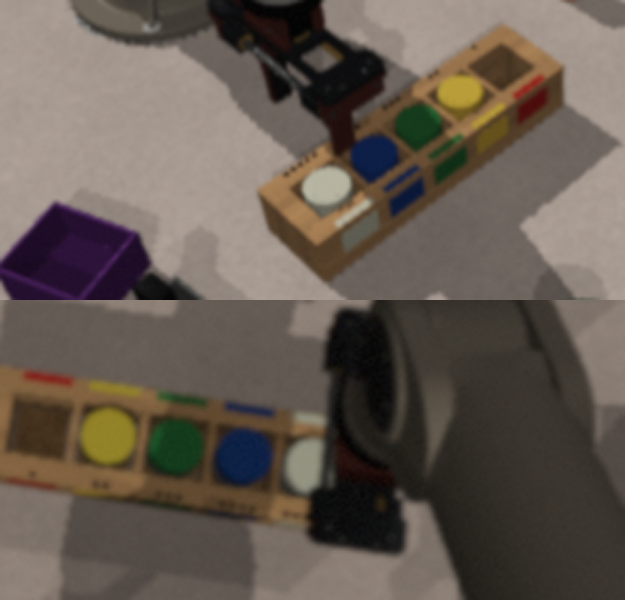

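All four tins are seated and the pocket 1 is empty. Next I'll locate the presser grip by triangulating the black blob in the first two pictures, and the caddy rim.

Run:
```python
from h import *
C={}
for n,f,box in(("top","pics/top0.png",(425,240,460,275)),("scene","pics/scene0.png",(105,275,145,325))):
    im=cv2.imread(f); v=cv2.cvtColor(im,cv2.COLOR_BGR2HSV)[:,:,2]; x0,y0,x1,y1=box
    k=(v[y0:y1,x0:x1]<26).astype(np.uint8); nn,l,s,c=cv2.connectedComponentsWithStats(k); j=1+np.argmax(s[1:,4])
    C[n]=c[j]+[x0,y0]; print(n,C[n],s[j], cv2.minAreaRect(np.argwhere(l==j)[:,::-1].astype(np.float32)))
(p,a),(q,b)=rays("top",C["top"]),rays("scene",C["scene"]); a=a[0];b=b[0]
t=np.linalg.lstsq(np.c_[a,-b],q-p,rcond=None)[0]; A,B=p+t[0]*a,q+t[1]*b; print("grip",A.round(1),B.round(1))
r=np.array([(282,147),(405,235),(270,345),(165,243)])/4+[60,250]-.4
P=plane("scene",r,55)[:,:2]; print(P.round(1),P.mean(0).round(1),[np.hypot(*(P[i]-P[i-1])).round(1) for i in range(4)])
for n in("top","scene"):
    H=cv2.cvtColor(cv2.imread(f"pics/{n}0.png"),cv2.COLOR_BGR2HSV); 
im=cv2.imread("pics/top0.png")[225:290,400:475]; s0=cv2.imread("pics/scene0.png")[270:345,90:170]
cv2.imwrite("pics/c8.png",np.hstack([cv2.resize(im,(400,347),interpolation=cv2.INTER_CUBIC),cv2.resize(s0,(370,347),interpolation=cv2.INTER_CUBIC)]))
```

```text
top [444.2705314 255.352657 ] [ 11   6  16  19 207] ((18.5, 15.0), (18.0, 15.0), 90.0)
scene [124.25770308 298.33053221] [  8  10  22  28 357] ((19.5, 23.5), (28.174455642700195, 15.652474403381348), 63.43495178222656)
grip [ 470.6 -348.4  100.2] [ 472.1 -346.5   99.6]
[[ 424.3 -304.6]
 [ 529.1 -298.7]
 [ 525.  -392.9]
 [ 425.3 -389.5]] [ 475.9 -346.4] [np.float64(84.9), np.float64(105.0), np.float64(94.2), np.float64(99.7)]
```

View pics/c8.png

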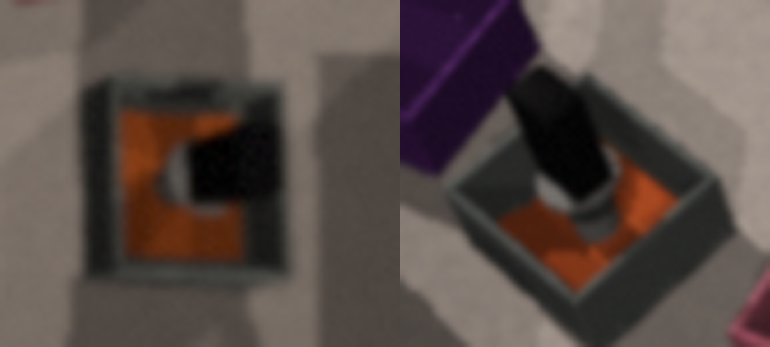

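Triangulation gives a grip centre of (471,-347,100); the expected height is 98. The caddy rim centre is about (472,-347) with yaw near +2.5°, so the presser stands centred.

```bash
python3 go.py 471.5 -347 190 2.5
```

```text
t 38.67 at [ 462.4 -139.6  192.5] dp [-0.8234  0.1082  0.0091] rot [-8.000e-04  4.000e-04  4.584e-01] rows 7.7 w 87.4 j7 -0.22
```

>>> jog_arm:
  rot:
    - [0, 0, 0.458]
    - [0, 0, 0.458]
    - [0, 0, 0.458]
    - [0, 0, 0.458]
    - [0, 0, 0.458]
    - [0, 0, 0.458]
    - [0, 0, 0.458]
    - [0, 0, 0.458]
    - [0, 0, 0.458]
    - [0, 0, 0.458]
  dp:
    - [-0.823, 0.108, 0]
    - [-0.823, 0.108, 0]
    - [-0.823, 0.108, 0]
    - [-0.823, 0.108, 0]
    - [-0.823, 0.108, 0]
    - [-0.823, 0.108, 0]
    - [-0.823, 0.108, 0]
    - [-0.823, 0.108, 0]
    - [-0.823, 0.108, 0]
    - [-0.823, 0.108, 0]
  gripper: [1, 1, 1, 1, 1, 1, 1, 1, 1, 1]

```text
time: 39.92
ee_pos: [472.2, -346.7, 193.2]
orientation: [-3.141, 0.001, 0.048]
force: [0.4, 0.8, 0.3]
width: 0.998
grip_force: 0.0
```

```bash
python3 go.py 471.5 -347 103 2.5
python3 - <<'E'
from h import *
im=arm.read_camera("scene"); cv2.imwrite("pics/s7.png",im)
cv2.imwrite("pics/c9.png",cv2.resize(im[200:360,20:230],(787,600),interpolation=cv2.INTER_CUBIC))
E
```

```text
t 39.92 at [ 472.2 -346.7  193.2] dp [-0.0025  0.0013  0.3608] rot [-0.0002  0.0003  0.0013] rows 1.4 w 87.8 j7 -1.18
```

View pics/c9.png

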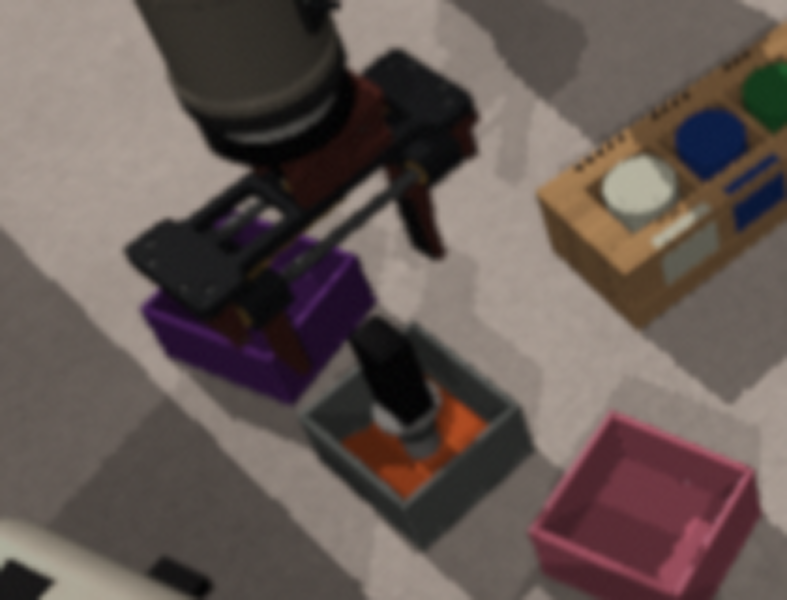

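The open fingers straddle the presser grip, which sits at crop (395,375) below them, and the closing line runs along y as planned. Descending to grip it.

>>> jog_arm:
  rot:
    - [0, 0, 0]
    - [0, 0, 0]
    - [0, 0, 0]
    - [0, 0, 0]
    - [0, 0, 0]
    - [0, 0, 0]
    - [0, 0, 0]
    - [0, 0, 0]
    - [0, 0, 0]
    - [0, 0, 0]
  dp:
    - [0, 0, 0.1]
    - [0, 0, 0.25]
    - [0, 0, 0.361]
    - [0, 0, 0.361]
    - [0, 0, 0.361]
    - [0, 0, 0.361]
    - [0, 0, 0.361]
    - [0, 0, 0.361]
    - [0, 0, 0.361]
    - [0, 0, 0.361]
  gripper: [1, 1, 1, 1, 1, -1, -1, -1, -1, -1]

```text
time: 41.22
ee_pos: [472.4, -347.0, 103.7]
orientation: [3.142, -0.0, 0.045]
force: [-0.0, 0.1, -0.1]
width: 0.473
grip_force: 0.0
```

>>> jog_arm:
  rot:
    - [0, 0, 0]
    - [0, 0, 0]
    - [0, 0, 0]
  dp:
    - [0, 0, 0]
    - [0, 0, 0]
    - [0, 0, 0]
  gripper: [-1, -1, -1]

```text
time: 41.6
ee_pos: [472.4, -346.9, 103.6]
orientation: [-3.141, 0.0, 0.045]
force: [0.4, 0.7, 0.4]
width: 0.274
grip_force: 30.0
```

```bash
python3 -c "
from h import *
s=arm.read_state();print(s['ee_pos'],s['orientation'],s['width']*88,s['grip_force'],s['force'],s['wrist_torque'])"; python3 go.py 484.4 107.5 200 -5
```

```text
[ 472.36700451 -346.92061174  103.58494939] [-3.14143763e+00  1.18091726e-04  4.49234815e-02] 24.110628879837485 29.973539113998413 [0.41797159 0.72688593 0.37168951] [0.07877144 0.03428876 0.00904264]
t 41.6 at [ 472.4 -346.9  103.6] dp [ 0.1297 -1.8137 -0.3854] rot [-0.      0.      0.0421] rows 7.4 w 24.1 j7 -1.24
```

>>> jog_arm:
  rot:
    - [0, 0, 0]
    - [0, 0, 0]
    - [0, 0, 0]
    - [0, 0, 0]
  dp:
    - [0, 0, -0.1]
    - [0, 0, -0.25]
    - [0, 0, -0.4]
    - [0, 0, -0.4]
  gripper: [-1, -1, -1, -1]

```text
time: 42.1
ee_pos: [473.9, -347.8, 206.3]
orientation: [3.138, -0.004, 0.045]
force: [0.0, -0.7, -2.7]
width: 0.27
grip_force: 30.0
```

>>> jog_arm:
  rot:
    - [0, 0, 0]
    - [0, 0, 0]
    - [0, 0, 0]
    - [0, 0, 0.02]
    - [0, 0, 0.042]
    - [0, 0, 0.042]
  dp:
    - [0.02, -0.2, 0]
    - [0.03, -0.4, 0]
    - [0.05, -0.6, 0]
    - [0.06, -0.8, 0]
    - [0.07, -0.95, 0]
    - [0.07, -0.95, 0]
  gripper: [-1, -1, -1, -1, -1, -1]

```text
time: 42.85
ee_pos: [478.4, -105.5, 202.4]
orientation: [-3.14, 0.002, -0.081]
force: [0.3, -1.1, -1.4]
width: 0.271
grip_force: 30.0
```

```bash
python3 go.py 484.4 107.5 200 -5
```

```text
t 42.85 at [ 478.4 -105.5  202.4] dp [-0.0453 -0.851   0.0106] rot [-0.0004  0.0007  0.0019] rows 3.4 w 23.8 j7 -1.73
```

>>> jog_arm:
  rot:
    - [0, 0, 0.001]
    - [0, 0, 0.001]
    - [0, 0, 0.001]
    - [0, 0, 0.001]
    - [0, 0, 0.001]
    - [0, 0, 0.001]
    - [0, 0, 0.001]
  dp:
    - [-0.01, -0.2, 0]
    - [-0.02, -0.4, 0]
    - [-0.03, -0.6, 0]
    - [-0.045, -0.8, 0]
    - [-0.045, -0.855, 0.03]
    - [-0.045, -0.855, 0.08]
    - [-0.045, -0.855, 0.08]
  gripper: [-1, -1, -1, -1, -1, -1, -1]

```text
time: 43.72
ee_pos: [485.6, 102.7, 181.6]
orientation: [3.14, 0.004, -0.092]
force: [0.3, 0.2, -2.8]
width: 0.272
grip_force: 30.0
```

```bash
python3 go.py 484.4 107.5 161 -5
python3 - <<'E'
from h import *
im=arm.read_camera("scene"); cv2.imwrite("pics/s8.png",im)
cv2.imwrite("pics/c10.png",cv2.resize(im[130:290,150:350],(750,600),interpolation=cv2.INTER_CUBIC))
E
```

```text
t 43.73 at [485.6 102.7 181.6] dp [-0.006  -0.0187  0.0826] rot [ 0.0006  0.0012 -0.0015] rows 0.3 w 23.9 j7 -2.23
```

View pics/c10.png

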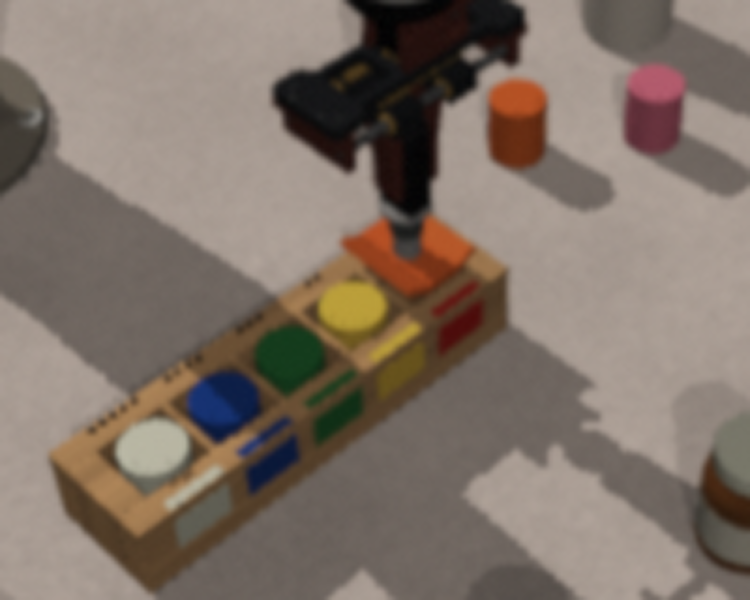

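The sole hovers flat and square over pocket 1, clear of the yellow tin (crop (410,255)). Pressing down now.

>>> jog_arm:
  rot:
    - [0, 0, 0]
    - [0, 0, 0]
    - [0, 0, 0]
    - [0, 0, 0]
    - [0, 0, 0]
  dp:
    - [-0.003, -0.015, 0.02]
    - [-0.003, -0.015, 0.04]
    - [-0.003, -0.015, 0.06]
    - [-0.003, -0.015, 0.066]
    - [-0.003, -0.015, 0.066]
  gripper: [-1, -1, -1, -1, -1]

```text
time: 44.4
ee_pos: [486.1, 108.7, 167.1]
orientation: [3.142, 0.0, -0.09]
force: [-0.2, 0.2, -2.6]
width: 0.271
grip_force: 30.0
```

```bash
python3 go.py 484.7 111.5 161 -5
```

```text
t 44.4 at [486.1 108.7 167.1] dp [-0.0067 -0.0105  0.0242] rot [ 0.      0.     -0.0009] rows 0.1 w 23.8 j7 -2.26
```

>>> jog_arm:
  rot:
    - [0, 0, 0]
    - [0, 0, 0]
    - [0, 0, 0]
    - [0, 0, 0]
    - [0, 0, 0]
  dp:
    - [-0.006, -0.005, 0.008]
    - [-0.006, -0.005, 0.016]
    - [-0.006, -0.005, 0.024]
    - [-0.006, -0.005, 0.026]
    - [-0.006, -0.005, 0.026]
  gripper: [-1, -1, -1, -1, -1]

```text
time: 45.02
ee_pos: [485.6, 110.2, 161.5]
orientation: [3.142, -0.002, -0.09]
force: [0.8, -2.5, 8.2]
width: 0.274
grip_force: 30.0
```

```bash
python3 go.py 484.7 111.5 161 -5; python3 -c "
from h import *
print(arm.read_state()['force'])"
```

```text
t 45.02 at [485.6 110.2 161.5] dp [-0.004  -0.0048  0.0022] rot [ 0.     -0.0006 -0.001 ] rows 0.0 w 24.1 j7 -2.27
[ 0.78472009 -2.48320127  8.24049189]
```

>>> jog_arm:
  rot:
    - [0, 0, 0]
    - [0, 0, 0]
    - [0, 0, 0]
    - [0, 0, 0]
    - [0, 0, 0]
    - [0, 0, 0]
    - [0, 0, 0]
    - [0, 0, 0]
    - [0, 0, 0]
    - [0, 0, 0]
  dp:
    - [0, 0.03, 0]
    - [0, 0.06, 0]
    - [0, 0.09, 0]
    - [0, 0.12, 0]
    - [0, 0.15, 0]
    - [0, 0.18, 0]
    - [0, 0.21, 0]
    - [0, 0.24, 0]
    - [0, 0.27, 0]
    - [0, 0.3, 0]
  gripper: [-1, -1, -1, -1, -1, -1, -1, -1, -1, -1]

```text
time: 46.28
ee_pos: [479.6, 37.1, 162.0]
orientation: [-3.139, -0.003, -0.09]
force: [0.9, 2.9, 7.6]
width: 0.274
grip_force: 30.0
```

```bash
cat > rk.py <<'E'
from h import *
s=arm.read_state(); d=s["ee_pos"]-[473.6,-16,0]; v=R.from_euler("z",-5,degrees=True).inv().apply(d)
print("rack xyz",v.round(1),"F",s["force"].round(1),"T",s["wrist_torque"].round(2),"rpy",s["orientation"].round(3),"t",round(s["time"],2))
E
python3 rk.py
```

```text
rack xyz [  1.3  53.4 162. ] F [0.9 2.9 7.6] T [ 0.89  0.17 -0.13] rpy [-3.139e+00 -3.000e-03 -9.000e-02] t 46.27
```

>>> jog_arm:
  rot:
    - [0, 0, 0]
    - [0, 0, 0]
    - [0, 0, 0]
    - [0, 0, 0]
    - [0, 0, 0]
    - [0, 0, 0]
    - [0, 0, 0]
    - [0, 0, 0]
    - [0, 0, 0]
    - [0, 0, 0]
  dp:
    - [0, 0.03, 0.003]
    - [0, 0.06, 0.003]
    - [0, 0.09, 0.003]
    - [0, 0.12, 0.003]
    - [0, 0.15, 0.003]
    - [0, 0.18, 0.003]
    - [0, 0.21, 0.003]
    - [0, 0.24, 0.003]
    - [0, 0.27, 0.003]
    - [0, 0.3, 0.003]
  gripper: [-1, -1, -1, -1, -1, -1, -1, -1, -1, -1]

```text
time: 47.52
ee_pos: [473.5, -35.9, 161.4]
orientation: [-3.137, -0.005, -0.089]
force: [1.4, 9.1, 8.5]
width: 0.275
grip_force: 30.0
```

```bash
python3 rk.py
```

```text
rack xyz [  1.6 -19.8 161.4] F [1.4 9.1 8.5] T [ 2.54 -0.09 -0.03] rpy [-3.137 -0.005 -0.089] t 47.52
```

>>> jog_arm:
  rot:
    - [0, 0, 0]
    - [0, 0, 0]
    - [0, 0, 0]
    - [0, 0, 0]
    - [0, 0, 0]
    - [0, 0, 0]
    - [0, 0, 0]
    - [0, 0, 0]
    - [0, 0, 0]
    - [0, 0, 0]
  dp:
    - [0, 0.03, 0]
    - [0, 0.06, 0]
    - [0, 0.09, 0]
    - [0, 0.12, 0]
    - [0, 0.15, 0]
    - [0, 0.18, 0]
    - [0, 0.21, 0]
    - [0, 0.24, 0]
    - [0, 0.27, 0]
    - [0, 0.3, 0]
  gripper: [-1, -1, -1, -1, -1, -1, -1, -1, -1, -1]

```text
time: 48.78
ee_pos: [466.4, -112.0, 161.2]
orientation: [-3.14, -0.003, -0.088]
force: [-0.7, 1.2, 8.3]
width: 0.271
grip_force: 30.0
```

```bash
python3 rk.py
```

```text
rack xyz [  1.2 -96.3 161.2] F [-0.7  1.2  8.3] T [ 0.29  0.31 -0.1 ] rpy [-3.14e+00 -3.00e-03 -8.80e-02] t 48.77
```

>>> jog_arm:
  rot:
    - [0, 0, 0]
    - [0, 0, 0]
    - [0, 0, 0]
    - [0, 0, 0]
    - [0, 0, 0]
    - [0, 0, 0]
    - [0, 0, 0]
  dp:
    - [0, 0.03, 0]
    - [0, 0.06, 0]
    - [0, 0.09, 0]
    - [0, 0.12, 0]
    - [0, 0.125, 0]
    - [0, 0.125, 0]
    - [0, 0.125, 0]
  gripper: [-1, -1, -1, -1, -1, -1, -1]

```text
time: 49.65
ee_pos: [463.2, -144.3, 161.1]
orientation: [-3.141, -0.003, -0.09]
force: [-0.5, 1.2, 8.1]
width: 0.27
grip_force: 30.0
```

```bash
python3 rk.py
```

```text
rack xyz [   0.9 -128.7  161.1] F [-0.5  1.2  8.1] T [ 0.53  0.18 -0.04] rpy [-3.141e+00 -3.000e-03 -9.000e-02] t 49.65
```

>>> jog_arm:
  rot:
    - [0, 0, 0]
    - [0, 0, 0]
    - [0, 0, 0]
    - [0, 0, 0]
    - [0, 0, 0]
    - [0, 0, 0]
    - [0, 0, 0]
    - [0, 0, 0]
    - [0, 0, 0]
    - [0, 0, 0]
  dp:
    - [0, -0.03, 0]
    - [0, -0.06, 0]
    - [0, -0.09, 0]
    - [0, -0.12, 0]
    - [0, -0.15, 0]
    - [0, -0.18, 0]
    - [0, -0.21, 0]
    - [0, -0.24, 0]
    - [0, -0.27, 0]
    - [0, -0.3, 0]
  gripper: [-1, -1, -1, -1, -1, -1, -1, -1, -1, -1]

```text
time: 50.9
ee_pos: [469.7, -71.0, 161.0]
orientation: [3.14, -0.003, -0.09]
force: [-0.9, -3.5, 8.1]
width: 0.272
grip_force: 30.0
```

>>> jog_arm:
  rot:
    - [0, 0, 0]
    - [0, 0, 0]
    - [0, 0, 0]
    - [0, 0, 0]
    - [0, 0, 0]
    - [0, 0, 0]
    - [0, 0, 0]
    - [0, 0, 0]
    - [0, 0, 0]
    - [0, 0, 0]
  dp:
    - [0, -0.03, 0]
    - [0, -0.06, 0]
    - [0, -0.09, 0]
    - [0, -0.12, 0]
    - [0, -0.15, 0]
    - [0, -0.18, 0]
    - [0, -0.21, 0]
    - [0, -0.24, 0]
    - [0, -0.27, 0]
    - [0, -0.3, 0]
  gripper: [-1, -1, -1, -1, -1, -1, -1, -1, -1, -1]

```text
time: 52.15
ee_pos: [476.3, 4.1, 160.9]
orientation: [3.141, -0.002, -0.091]
force: [-1.2, -2.1, 7.7]
width: 0.274
grip_force: 30.0
```

```bash
python3 rk.py
```

```text
rack xyz [  0.9  20.2 160.9] F [-1.2 -2.1  7.7] T [-0.68  0.35 -0.02] rpy [ 3.141e+00 -2.000e-03 -9.100e-02] t 52.15
```

>>> jog_arm:
  rot:
    - [0, 0, 0]
    - [0, 0, 0]
    - [0, 0, 0]
    - [0, 0, 0]
    - [0, 0, 0]
    - [0, 0, 0]
    - [0, 0, 0]
    - [0, 0, 0]
    - [0, 0, 0]
    - [0, 0, 0]
  dp:
    - [0, -0.03, 0]
    - [0, -0.06, 0]
    - [0, -0.09, 0]
    - [0, -0.12, 0]
    - [0, -0.15, 0]
    - [0, -0.18, 0]
    - [0, -0.21, 0]
    - [0, -0.24, 0]
    - [0, -0.27, 0]
    - [0, -0.3, 0]
  gripper: [-1, -1, -1, -1, -1, -1, -1, -1, -1, -1]

```text
time: 53.4
ee_pos: [483.0, 79.0, 160.9]
orientation: [3.141, -0.002, -0.091]
force: [0.2, -2.2, 8.2]
width: 0.27
grip_force: 30.0
```

>>> jog_arm:
  rot:
    - [0, 0, 0]
    - [0, 0, 0]
    - [0, 0, 0]
    - [0, 0, 0]
    - [0, 0, 0]
    - [0, 0, 0]
    - [0, 0, 0]
  dp:
    - [0, -0.03, 0]
    - [0, -0.06, 0]
    - [0, -0.09, 0]
    - [0, -0.12, 0]
    - [0, -0.12, 0]
    - [0, -0.12, 0]
    - [0, -0.12, 0]
  gripper: [-1, -1, -1, -1, -1, -1, -1]

```text
time: 54.28
ee_pos: [485.6, 110.1, 161.1]
orientation: [-3.14, -0.002, -0.09]
force: [-1.4, 0.5, 8.0]
width: 0.273
grip_force: 30.0
```

```bash
python3 rk.py
```

```text
rack xyz [  1.  126.6 161.1] F [-1.4  0.5  8. ] T [0.23 0.4  0.06] rpy [-3.14e+00 -2.00e-03 -9.00e-02] t 54.27
```

>>> jog_arm:
  rot:
    - [0, 0, 0]
    - [0, 0, 0]
    - [0, 0, 0]
    - [0, 0, 0]
  dp:
    - [0, 0, -0.06]
    - [0, 0, -0.19]
    - [0, 0, -0.19]
    - [0, 0, -0.19]
  gripper: [-1, -1, -1, -1]

```text
time: 54.78
ee_pos: [484.0, 108.5, 206.8]
orientation: [3.141, 0.001, -0.09]
force: [0.2, 0.3, -3.0]
width: 0.271
grip_force: 30.0
```

```bash
python3 rk.py; python3 go.py 472.4 -346.9 205 2.57;  python3 - <<'E'
from h import *
im=arm.read_camera("scene"); t=arm.read_camera("top"); cv2.imwrite("pics/s9.png",im); cv2.imwrite("pics/t9.png",t)
cv2.imwrite("pics/c11.png",cv2.resize(im[130:290,150:350],(750,600),interpolation=cv2.INTER_CUBIC))
E
```

```text
rack xyz [ -0.5 124.9 206.8] F [ 0.2  0.3 -3. ] T [ 0.04  0.   -0.02] rpy [ 3.141e+00  1.000e-03 -9.000e-02] t 54.77
t 54.77 at [484.  108.5 206.8] dp [0.1181 1.8183 0.0081] rot [ 0.0002  0.0003 -0.0431] rows 7.3 w 23.9 j7 -2.21
```

View pics/c11.png

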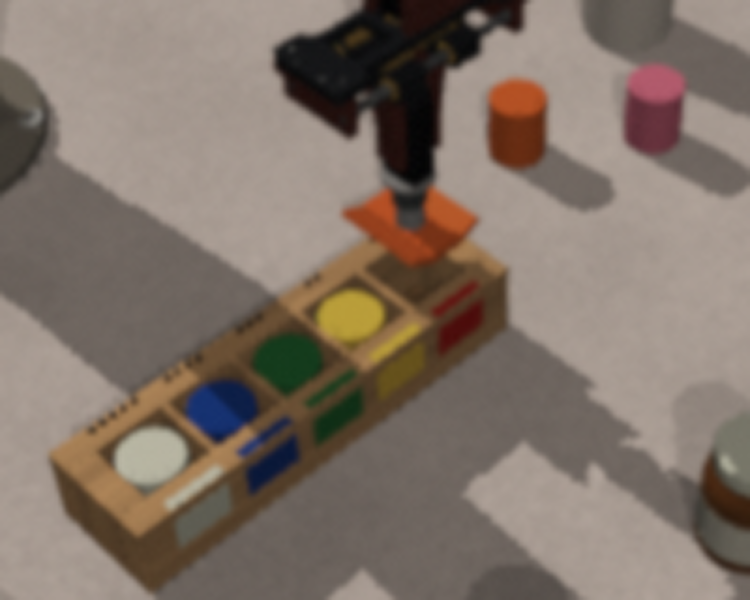

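The tins now sit flush with the deck and pocket 1 is empty. The presser hangs level, ready to go back to the caddy.

>>> jog_arm:
  rot:
    - [0, 0, 0]
    - [0, 0, 0]
    - [0, 0, 0]
    - [0, 0, 0]
    - [0, 0, 0]
    - [0, 0, 0]
  dp:
    - [0.01, 0.15, 0]
    - [0.02, 0.35, 0]
    - [0.04, 0.6, 0]
    - [0.06, 0.8, 0]
    - [0.06, 0.91, 0]
    - [0.06, 0.91, 0]
  gripper: [-1, -1, -1, -1, -1, -1]

```text
time: 55.62
ee_pos: [478.0, -121.5, 206.2]
orientation: [3.141, 0.002, -0.095]
force: [0.2, 0.5, -2.3]
width: 0.271
grip_force: 30.0
```

```bash
python3 go.py 472.4 -346.9 205 2.57
```

```text
t 55.62 at [ 478.  -121.5  206.2] dp [0.0631 0.8997 0.005 ] rot [ 0.      0.0007 -0.0445] rows 3.6 w 23.8 j7 -1.71
```

>>> jog_arm:
  rot:
    - [0, 0, -0.02]
    - [0, 0, -0.0435]
    - [0, 0, -0.0435]
    - [0, 0, -0.0435]
    - [0, 0, -0.0435]
    - [0, 0, -0.0435]
    - [0, 0, -0.0435]
    - [0, 0, -0.0435]
  dp:
    - [0.02, 0.2, 0]
    - [0.03, 0.4, 0]
    - [0.05, 0.6, 0]
    - [0.063, 0.8, 0]
    - [0.063, 0.9, 0]
    - [0.063, 0.9, 0]
    - [0.063, 0.9, 0]
    - [0.063, 0.9, 0]
  gripper: [-1, -1, -1, -1, -1, -1, -1, -1]

```text
time: 56.62
ee_pos: [475.3, -342.4, 207.4]
orientation: [-3.141, -0.0, 0.05]
force: [0.2, 0.4, -2.1]
width: 0.273
grip_force: 30.0
```

```bash
python3 go.py 472.4 -346.9 120 2.57
```

```text
t 56.62 at [ 475.3 -342.4  207.4] dp [-0.0123  0.0178  0.3495] rot [-0.0002 -0.      0.0015] rows 1.4 w 24.0 j7 -1.18
```

>>> jog_arm:
  rot:
    - [0, 0, 0]
    - [0, 0, 0]
    - [0, 0, 0]
    - [0, 0, 0]
  dp:
    - [-0.01, 0.016, 0.05]
    - [-0.01, 0.016, 0.12]
    - [-0.01, 0.016, 0.12]
    - [-0.01, 0.016, 0.12]
  gripper: [-1, -1, -1, -1]

```text
time: 57.12
ee_pos: [472.3, -348.5, 177.1]
orientation: [-3.141, 0.0, 0.047]
force: [0.6, 0.3, -2.2]
width: 0.278
grip_force: 30.0
```

```bash
python3 go.py 472.4 -346.9 120 2.57; python3 -c "
from h import *
im=arm.read_camera('scene');cv2.imwrite('pics/c12.png',cv2.resize(im[220:360,50:220],(720,593),interpolation=cv2.INTER_CUBIC))"
```

```text
t 57.12 at [ 472.3 -348.5  177.1] dp [ 0.0008 -0.0063  0.2286] rot [-0.0001  0.0001  0.0006] rows 0.9 w 24.4 j7 -1.19
```

View pics/c12.png

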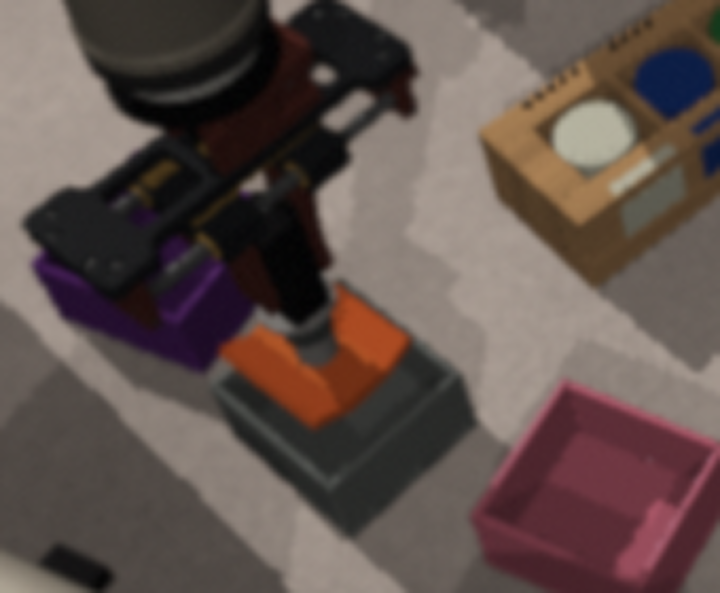

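The presser hangs upright just above the caddy mouth (crop (320,350)) and lines up with it. Lowering it in, with a 1.5 mm correction in y.

>>> jog_arm:
  rot:
    - [0, 0, 0]
    - [0, 0, 0]
    - [0, 0, 0]
    - [0, 0, 0]
    - [0, 0, 0]
    - [0, 0, 0]
    - [0, 0, 0]
  dp:
    - [0, -0.005, 0.05]
    - [0, -0.005, 0.1]
    - [0, -0.005, 0.15]
    - [0, -0.005, 0.2]
    - [0, -0.005, 0.25]
    - [0, -0.005, 0.27]
    - [0, -0.005, 0.27]
  gripper: [-1, -1, -1, -1, -1, -1, -1]

```text
time: 58.05
ee_pos: [472.1, -347.3, 109.6]
orientation: [-3.141, 0.0, 0.047]
force: [0.4, 0.4, -1.9]
width: 0.273
grip_force: 30.0
```

```bash
python3 go.py 472.4 -346.9 104 2.57
```

```text
t 58.05 at [ 472.1 -347.3  109.6] dp [ 0.0013 -0.0017  0.0223] rot [-0.0001  0.0001  0.0005] rows 0.1 w 24.0 j7 -1.24
```

>>> jog_arm:
  rot:
    - [0, 0, 0]
    - [0, 0, 0]
    - [0, 0, 0]
    - [0, 0, 0]
  dp:
    - [0, 0, 0.01]
    - [0, 0, 0.018]
    - [0, 0, 0.022]
    - [0, 0, 0.022]
  gripper: [-1, -1, -1, -1]

```text
time: 58.55
ee_pos: [472.2, -347.4, 104.4]
orientation: [3.142, -0.0, 0.046]
force: [0.3, 0.6, -1.7]
width: 0.275
grip_force: 30.0
```

>>> jog_arm:
  rot:
    - [0, 0, 0]
    - [0, 0, 0]
    - [0, 0, 0]
  dp:
    - [0, 0, 0.003]
    - [0, 0, 0.005]
    - [0, 0, 0.005]
  gripper: [-1, -1, -1]

```text
time: 58.92
ee_pos: [472.3, -347.4, 103.6]
orientation: [3.141, -0.0, 0.047]
force: [-1.3, 0.3, 3.5]
width: 0.271
grip_force: 30.0
```

Floor contact, 3.5 N. Releasing and lifting away.

>>> jog_arm:
  rot:
    - [0, 0, 0]
    - [0, 0, 0]
    - [0, 0, 0]
    - [0, 0, 0]
    - [0, 0, 0]
    - [0, 0, 0]
  dp:
    - [0, 0, 0]
    - [0, 0, 0]
    - [0, 0, 0]
    - [0, 0, 0]
    - [0, 0, 0]
    - [0, 0, 0]
  gripper: [1, 1, 1, 1, 1, 1]

```text
time: 59.68
ee_pos: [472.2, -347.4, 103.1]
orientation: [-3.142, 0.0, 0.046]
force: [-0.5, 0.3, -0.4]
width: 0.914
grip_force: 0.0
```

>>> jog_arm:
  rot:
    - [0, 0, 0]
    - [0, 0, 0]
    - [0, 0, 0]
    - [0, 0, 0]
    - [0, 0, 0]
    - [0, 0, 0]
    - [0, 0, 0]
    - [0, 0, 0]
  dp:
    - [0, 0, -0.1]
    - [0, 0, -0.25]
    - [0, 0, -0.5]
    - [0, 0, -0.5]
    - [0, 0, -0.5]
    - [0, 0, -0.5]
    - [0, 0, -0.5]
    - [0, 0, -0.5]
  gripper: [1, 1, 1, 1, 1, 1, 1, 1]

```text
time: 60.68
ee_pos: [471.9, -347.2, 227.4]
orientation: [-3.141, 0.001, 0.047]
force: [-0.7, -0.3, 0.5]
width: 1.001
grip_force: 0.0
```

```bash
python3 -c "
from h import *
im=arm.read_camera('scene');cv2.imwrite('pics/end.png',cv2.resize(im[130:360,50:350],(780,598),interpolation=cv2.INTER_CUBIC))"
```

```text
(no output)
```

View pics/end.png

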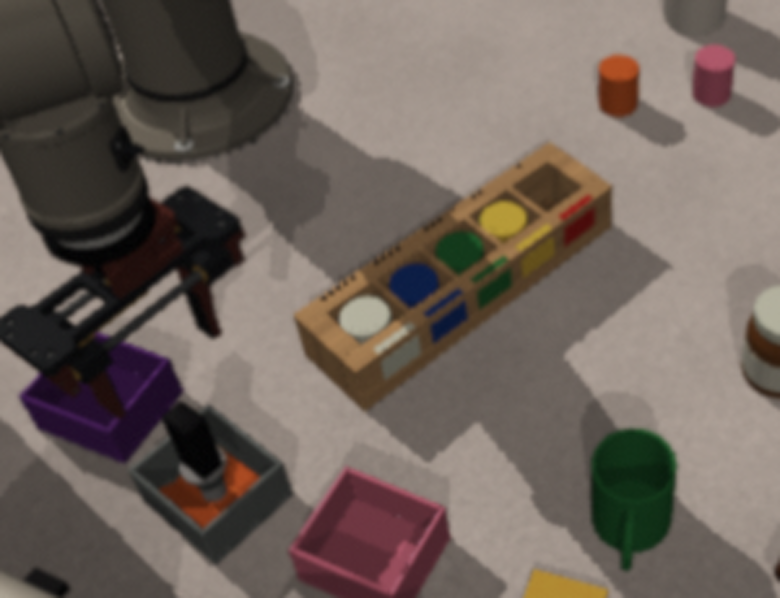

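All four tins are flush, the presser stands upright in its caddy at crop (205,465), the gripper is clear, and the mug and the jam jar in view look undisturbed.

```bash
python3 -c "
from plant import arm
print(arm.hand_in())"
```

```text
the job is handed in; nothing more can be done
None
```

I placed the yellow, green, blue and white tins in pockets 2–5, left pocket 1 empty because the red tin was missing, pressed the tins flush there and back, stood the presser in its caddy and handed the job in; the hand-in returned no verdict.

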